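# Set a contact gap with a feeler gauge and sort copper links by it

### The arm

A 7-joint arm with a two-finger parallel gripper is mounted at the origin on the work surface. World frame = base frame: x ahead of the robot, y to its left, z up, the work surface at z = 0. Lengths are in mm, angles in rad, forces in N, time in s.
With the tool pointing down it reaches from about 350 to 900 mm from the base axis. Payload 8.1 kg.
Tool frame: the origin (TCP) lies midway between the tips of the shut fingers; the grasp point (between the pads) lies 19 mm behind it (grip_point_offset is the distance from the TCP to the grasp point, in mm); z points along the fingers, x is the direction in which the jaws open and shut, and the axes are right-handed (so a half turn about z gives the same grasp; the last joint's range is limited). The gripper opens to 85 mm and grips with 20 to 120 N. Pads are 22 mm wide; open, the fingers measure 114 mm over their backs; the gripper's body (76 mm by 85 mm) begins 54 mm behind the grasp point. The pads swing forward as they close: fully open they stand 13 mm farther back than shut.
Start: joints at [-1.448, 0.434, 0.025, 1.573, -0.012, 1.134, -0.075], TCP at [139.956, 609.142, 231.323] pointing down, gripper open.
Joint ranges: [-2.62, 2.62], [-0.44, 2.09], [-1.27, 1.32], [0.08, 2.57], [-1.32, 4.46], [0.12, 2], [-2.74, 2.74]. Speed limits (rad/s): [2.22, 2.22, 3.01, 3.01, 3.14, 3.14, 3.14].

### API

Orientations are given as a rotation vector (axis times angle).
In Python, from plant import * gives the robot as it stands. The module is installed in compiled form; this text tells all that it offers.
- The arm moves only by the shell command python3 -m pendant 'ROWS'. ROWS is JSON, a list of rows, each a list of 5 numbers: the shift along the tool's x, y, z in cm, then the turn about the tool's z in degrees, then the finger opening in cm, from 0 to 8.54. In form: [[tx, ty, tz, twist, hand], ...]. A call has 1 to 20 rows; each row is the pose to reach, as a shift and turn from the pose commanded when the call began, along the tool's axes at that moment; what a row does not reach only later rows make up. A row lasts 1/10 s, in which the tool goes at most 50 mm and 8.59 degrees, less where a joint would pass 70% of its speed; a pose out of reach is approached as far as the arm can. A call with a gripper value outside its range is refused whole. The fingers move at their own pace and stop on an object; the grip force is fixed at half the most. Time passes only in rows, so rows that repeat a pose let the fingers close. It gives the time, the measured TCP pose, the force and the opening at its end, in the units of the state.
- get_obs(): the state, without advancing time (a new reading comes with each control period).
- get_image(name): name is "scene" or "side" or "wrist"; returns a dict with "img" (480x640x3 uint8, blue, green, red), "depth" (480x640 float32, mm along the optical axis (not along the pixel's ray), 0 where there is no reading), "mtx" (3x3 intrinsics, pixels), "cam_to_world" (4x4, takes a point from camera to world coordinates); the wrist camera has in their place "tool_from_camera" (4x4, takes a point from camera to tool coordinates, whose origin is the TCP and whose axes are the tool frame's). Camera axes: x right, y down, z forward; pixel columns grow to the right and rows downward; lengths in mm; the calibration is good to about 2 mm. A picture is of the moment at which its call begins: read the wrist's pose just before it.
- job_done(): hands the job in, once; it reports no verdict.
The state is a dict: "time": time; "joint_positions": joint angles; "joint_vel": joint speeds; "joint_torque": joint torques, N m; "ee_pos": TCP position; "tool_rot": TCP orientation; "ft_force": force on the tool from outside, world axes, zero at the start; "torque": the same for the moment, N m; "gripper_width": finger opening in mm.
Only numpy, scipy, OpenCV 4.12 (cv2) and the standard library are available. Lean on these libraries where they do the work, as an engineer would, in place of code of your own. Each camera call takes 0.05 s, during which the arm holds its last target. There are 200 camera calls.

### The job

On the electronics bench, close the clamp fixture's sliding jaw onto the steel feeler gauge so that the gauge blade is just nipped and drags in the gap (blades go in from the end facing the robot), draw the gauge out without upsetting that gap, and stand it back on its black rubber pad. Then use the set gap to sort all the copper links: those whose blade slides well into it go in the white plastic tray, those too thick to enter go in the brown cardboard tray. Leave the gap as it was set, and do not knock the solder reel about.

Things in the scene. Friction and masses are not known exactly. Their poses are not given: they have to be found in the camera images.
- fixture: fixed aluminium clamp with two jaws. Origin on the table at the gap's mouth (end nearest the robot; blades go in there), in the plane of the fixed jaw's face; +x along the gap, inward; +y from sliding to fixed jaw. Jaws: 55 mm long (x 0 to 55), 8 to 50 mm high, on a grey base plate 8 mm thick (x 0 to 60, y -85 to 40 mm). The fixed jaw fills y 0 to 30 mm. Gap open at top
- jaw (a joint): travel of the sliding jaw towards the fixed jaw, m: gap between the faces = 20 mm minus this. The sliding jaw is 26 mm thick: its outer face, to be pushed, is at fixture y = -46 mm + this. It stays where it is left; pushing it takes about 5 N, more once it bears on something in the gap. Starts wide open
- gauge: steel feeler gauge with aluminium grip. Origin: centre of the underside of its 44 x 44 x 10 mm foot. Grip block 34 (x) x 24 (y) mm over the foot, 10 to 62 mm high. Blade along +x from 17 to 95 mm from the origin, 14 to 34 mm high, 6 mm thick, centred on y = 0, square end. 0.22 kg. Stands by itself, also with its blade in the gap. Starts on the pad
- pad: fixed black rubber pad 130 (x) x 70 (y) x 4 mm where the gauge belongs; origin at the centre of its underside
- link_1: copper link. Origin: centre of the underside of its 44 x 44 x 10 mm black foot. Black grip block 34 (x) x 24 (y) mm over the foot, 10 to 52 mm high. Copper blade along +x from 17 to 95 mm from the origin, 14 to 34 mm high, centred on y = 0, square end, either 4 or 8 mm thick (the name does not tell which). 0.15 kg. Stands by itself on the table. 3 or 4 of the links are there, the others None
- link_2: copper link. Origin: centre of the underside of its 44 x 44 x 10 mm black foot. Black grip block 34 (x) x 24 (y) mm over the foot, 10 to 52 mm high. Copper blade along +x from 17 to 95 mm from the origin, 14 to 34 mm high, centred on y = 0, square end, either 4 or 8 mm thick (the name does not tell which). 0.15 kg. Stands by itself on the table. 3 or 4 of the links are there, the others None
- link_3: copper link. Origin: centre of the underside of its 44 x 44 x 10 mm black foot. Black grip block 34 (x) x 24 (y) mm over the foot, 10 to 52 mm high. Copper blade along +x from 17 to 95 mm from the origin, 14 to 34 mm high, centred on y = 0, square end, either 4 or 8 mm thick (the name does not tell which). 0.15 kg. Stands by itself on the table. 3 or 4 of the links are there, the others None
- link_4: copper link. Origin: centre of the underside of its 44 x 44 x 10 mm black foot. Black grip block 34 (x) x 24 (y) mm over the foot, 10 to 52 mm high. Copper blade along +x from 17 to 95 mm from the origin, 14 to 34 mm high, centred on y = 0, square end, either 4 or 8 mm thick (the name does not tell which). 0.15 kg. Stands by itself on the table. 3 or 4 of the links are there, the others None
- link_5: copper link. Origin: centre of the underside of its 44 x 44 x 10 mm black foot. Black grip block 34 (x) x 24 (y) mm over the foot, 10 to 52 mm high. Copper blade along +x from 17 to 95 mm from the origin, 14 to 34 mm high, centred on y = 0, square end, either 4 or 8 mm thick (the name does not tell which). 0.15 kg. Stands by itself on the table. 3 or 4 of the links are there, the others None
- tray: fixed white plastic open tray for links that fit the gap, 150 (x) x 230 (y) mm outside, walls 28 mm high and 4 mm thick, floor 4 mm; origin at the centre of its underside
- carton: fixed brown cardboard open tray for links too thick, 150 (x) x 230 (y) mm outside, walls 28 mm high and 4 mm thick, floor 4 mm; origin at the centre of its underside
- solder_reel: steel-coloured reel, a bystander standing on end at the far side, 64 mm wide, 40 mm high; origin at the centre of its underside
Mind the look-alikes: they are no part of the job. Leave any purple or red look-alike of the fixture alone. What is shaped like the link_5 but pink is not meant.

How it is judged:
By the outcome, as a careful person would: the job done as asked, in the order asked, and still so for the second after the job is handed in, with the robot touching nothing.
Of link_1, link_2, link_3, link_4, link_5 only 3 to 4 are there at a start; the rules pass over those that are not, and their reading is None.
At some moment in a run one of link_1, link_2, link_3, link_4, link_5 may be knocked a few centimetres aside while the robot is not near it.
It also fails if it takes over 210 s, if anything falls off the work surface, if the arm or the gripper's body presses on something with over 40 N, if the wrist force passes 120 N, or if a joint passes its speed limit or range.

## Working session

There is one attempt and no reset: what is moved stays moved. The work goes in short steps, Python scripts to look and compute and a shell command to move; the robot and the scene stay as the last step left them, time stands still between calls to the robot, and variables do not carry over. Pictures are saved under pics/ and viewed, about 12 in all and at most 16, crops included, and the job is handed in when it is done.

```bash
mkdir -p pics; cat > h.py <<'E'
from plant import *
import numpy as np, cv2
from scipy.spatial.transform import Rotation as R
def look(name, fn=None):
    o=get_obs(); g=get_image(name)
    if name=='wrist':
        T=np.eye(4); T[:3,:3]=R.from_rotvec(o['tool_rot']).as_matrix(); T[:3,3]=o['ee_pos']
        g['cam_to_world']=T@g['tool_from_camera']
    if fn: cv2.imwrite('pics/'+fn,g['img']); np.savez('pics/'+fn[:-4]+'.npz',**{k:v for k,v in g.items()})
    return g
def cloud(g):
    d=g['depth']; K=g['mtx']; v,u=np.mgrid[:480,:640]
    P=np.stack([(u-K[0,2])/K[0,0]*d,(v-K[1,2])/K[1,1]*d,d,np.ones_like(d)],-1)
    W=P@np.asarray(g['cam_to_world']).T; W=W[...,:3]; W[d==0]=np.nan
    return W
def st():
    o=get_obs(); print({k:np.round(v,3).tolist() for k,v in o.items()})
E
python3 - <<'E'
from h import *
st()
for n in ['scene','side']:
    g=look(n,n+'1.png'); print(n,np.round(g['cam_to_world'],2).tolist(), g['mtx'].tolist())
print(R.from_rotvec(get_obs()['tool_rot']).as_matrix().round(3))
E
```

```text
{'time': 0.0, 'joint_positions': [-1.448, 0.435, 0.025, 1.574, -0.012, 1.134, -0.075], 'joint_vel': [0.001, 0.0, 0.001, -0.0, 0.0, 0.0, -0.002], 'joint_torque': [0.001, -67.047, 1.025, -31.62, 0.016, 0.013, 0.0], 'ee_pos': [139.876, 608.654, 230.526], 'tool_rot': [2.457, 1.956, -0.002], 'ft_force': [0.44, 0.415, 0.289], 'torque': [0.049, -0.021, -0.005], 'gripper_width': 85.172}
scene [[0.56, 0.68, -0.48, 1026.97], [0.83, -0.45, 0.33, -316.01], [0.01, -0.59, -0.81, 927.61], [0.0, 0.0, 0.0, 1.0]] [[435.46218082875816, 0.0, 320.6839510134483], [0.0, 435.46218082875816, 231.77976191683106], [0.0, 0.0, 1.0]]
side [[-0.99, -0.09, 0.05, 446.7], [-0.1, 0.78, -0.62, 794.06], [0.01, -0.62, -0.78, 935.29], [0.0, 0.0, 0.0, 1.0]] [[574.5672564595413, 0.0, 310.7966958574814], [0.0, 574.5672564595413, 251.06831647622755], [0.0, 0.0, 1.0]]
[[ 0.224  0.975 -0.   ]
 [ 0.975 -0.224 -0.001]
 [-0.001  0.    -1.   ]]
```

View pics/scene1.png

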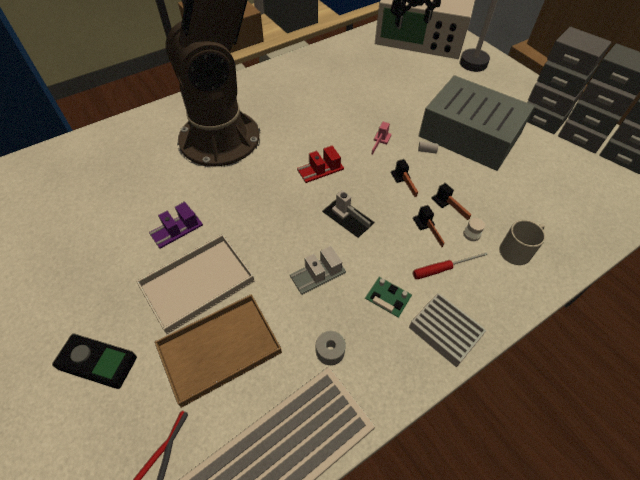

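View pics/side1.png

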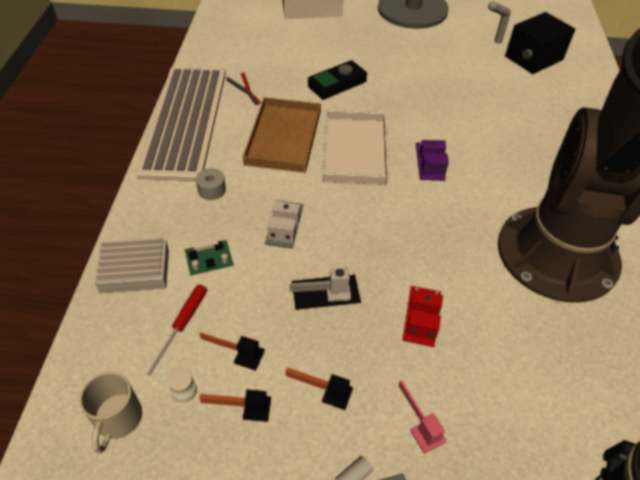

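The scene view shows:
- The grey fixture at (318,270). The red (320,165) and purple (176,225) look-alikes are not meant.
- The gauge on its pad at (348,210).
- Three black/copper links at (403,170), (446,195) and (427,215). The pink one at (383,133) is not meant.
- The white tray at (196,283), the carton at (218,350) and the reel at (331,348).

Next I'll measure with the point clouds.

```bash
cat >> h.py <<'E'
def load(fn):
    z=np.load('pics/'+fn+'.npz'); return {k:z[k] for k in z}
def rect(P):
    r=cv2.minAreaRect(P[:,:2].astype(np.float32)); return np.round(r[0],1),np.round(r[1],1),round(r[2],1)
E
python3 - <<'E'
from h import *
ims=[]
for n in ['scene1','side1']:
    g=load(n); W=cloud(g); img=g['img']
    x0,y0,s=150,-450,1.0   # ortho: col = y, row = x
    S=1.25
    H=np.zeros((480,720,3),np.uint8); 
    ok=~np.isnan(W[...,0])&(W[...,2]<150)
    o=np.argsort(W[ok][:,2]); P=W[ok][o]; C=img[ok][o]
    r=((P[:,0]-250)/S).astype(int); c=((P[:,1]+350)/S).astype(int)
    m=(r>=0)&(r<480)&(c>=0)&(c<720)
    for a,b,k in zip(r[m],c[m],C[m]): cv2.circle(H,(int(b),int(a)),1,k.tolist(),-1)
    cv2.imwrite(f'pics/ortho_{n}.png',H)
    print(n,'table z',np.nanmedian(W[...,2]))
    def roi(u0,u1,v0,v1,zl,zh):
        P=W[v0:v1,u0:u1].reshape(-1,3); P=P[(P[:,2]>zl)&(P[:,2]<zh)]; return P
    if n=='scene1':
        R_={'l_a':(388,420,155,200),'l_b':(430,472,178,222),'l_c':(410,446,202,248),'gauge':(322,376,188,236)}
        F=(288,348,245,295);T=(135,256,235,330);B=(152,284,295,405);L=(312,348,328,368)
    else:
        R_={'l_a':(284,356,362,412),'l_b':(198,274,385,425),'l_c':(196,268,328,372),'gauge':(288,362,262,310)}
        F=(262,304,198,250);T=(320,390,106,188);B=(240,322,94,175);L=(194,228,166,202)
    for k,v in R_.items():
        zt=50 if k=='gauge' else 42
        g_=roi(*v,zt,75); b=roi(*v,26,38); f=roi(*v,7,12)
        bm=np.median(b[:,:2],0) if len(b) else None; gm=rect(g_[:, :]) if len(g_)>4 else None
        print(k,'grip top',gm,len(g_),g_[:,2].max().round(),'blade',rect(b),len(b),bm)
    P=roi(*F,40,60); print('fix jaws',rect(P)); P=roi(*F,4,60); print('fix all',rect(P))
    from sklearn import nothing if False else None
E
true
```

```text
File "<stdin>", line 29
    from sklearn import nothing if False else None
                                ^^
SyntaxError: invalid syntax
```

```bash
cat > m.py <<'E'
from h import *
for n in ['scene1','side1']:
    g=load(n); W=cloud(g); img=g['img']; S=1.25
    H=np.zeros((480,720,3),np.uint8)
    ok=~np.isnan(W[...,0])&(W[...,2]<150)
    o=np.argsort(W[ok][:,2]); P=W[ok][o]; C=img[ok][o]
    r=((P[:,0]-250)/S).astype(int); c=((P[:,1]+350)/S).astype(int)
    m=(r>=0)&(r<480)&(c>=0)&(c<720)
    for a,b,k in zip(r[m],c[m],C[m]): cv2.circle(H,(int(b),int(a)),1,k.tolist(),-1)
    cv2.imwrite(f'pics/ortho_{n}.png',H)
    print(n,'table z',np.nanmedian(W[...,2]))
    def roi(v,zl,zh):
        u0,u1,v0,v1=v
        P=W[v0:v1,u0:u1].reshape(-1,3); return P[(P[:,2]>zl)&(P[:,2]<zh)]
    if n=='scene1':
        R_={'l_a':(388,420,155,200),'l_b':(430,472,178,222),'l_c':(410,446,202,248),'gauge':(322,376,188,236)}
        F=(288,348,245,295);T=(135,256,235,330);B=(152,284,295,405);L=(312,348,328,368)
    else:
        R_={'l_a':(284,356,362,412),'l_b':(198,274,385,425),'l_c':(196,268,328,372),'gauge':(288,362,262,310)}
        F=(262,304,198,250);T=(320,390,106,188);B=(240,322,94,175);L=(194,228,166,202)
    for k,v in R_.items():
        zt=50 if k=='gauge' else 43
        G=roi(v,zt,75); b=roi(v,26,38)
        print(k,'grip',rect(G),len(G),'blade+',rect(b),len(b))
    print('jaws',rect(roi(F,44,60)),'all',rect(roi(F,4,60)))
    for k,v in (('tray',T),('carton',B),('reel',L)): print(k,rect(roi(v,20,50)))
E
python3 m.py
```

```text
scene1 table z 1.6464798269347511
l_a grip (array([435.5, 364.4]), array([24.7, 35.9]), 70.6) 107 blade+ (array([474. , 356.5]), array([ 23.1, 108.8]), 81.1) 137
l_b grip (array([608.8, 383.1]), array([104.8, 117.2]), 45.3) 150 blade+ (array([625.2, 377.5]), array([ 97.4, 112.5]), 36.5) 177
l_c grip (array([599.2, 306.9]), array([26. , 34.2]), 77.0) 127 blade+ (array([636.1, 300.5]), array([ 21.8, 109.7]), 83.9) 132
gauge grip (array([449.6, 148.9]), array([36.4, 25.9]), 11.9) 151 blade+ (array([488.1, 158.7]), array([110.3,  22.6]), 16.3) 118
jaws (array([574.8,   1.2]), array([74. , 56.7]), 85.5) all (array([564.1,  -8.2]), array([146.6, 140.7]), 56.4)
tray (array([ 431.7, -271.3]), array([296.3, 229.7]), 2.6)
carton (array([ 627.1, -307.3]), array([268.7, 267.3]), 68.0)
reel (array([754.1, -99.8]), array([61.6, 62.2]), 56.5)
side1 table z -0.19542302967266778
l_a grip (array([435.5, 365.3]), array([24.8, 34.2]), 75.7) 307 blade+ (array([473.9, 358.7]), array([ 23.1, 112.7]), 78.6) 334
l_b grip (array([569.4, 404. ]), array([34. , 25.3]), 3.2) 313 blade+ (array([608.3, 408.3]), array([112.2,  21.5]), 2.2) 357
l_c grip (array([599.1, 308.8]), array([25.2, 34.3]), 75.3) 278 blade+ (array([637.6, 304.6]), array([ 22.7, 112.9]), 80.5) 229
gauge grip (array([449.5, 150.7]), array([34.2, 26.3]), 7.5) 267 blade+ (array([487.9, 155.7]), array([111.4,  22.9]), 3.8) 271
jaws (array([575.2,   1.6]), array([78.7, 55.2]), 86.6) all (array([581.2, -18.7]), array([ 84.9, 142.6]), 6.3)
tray (array([ 446.3, -278.6]), array([164.1, 256.4]), 3.0)
carton (array([ 615.6, -319.7]), array([279.8, 151.5]), 86.5)
reel (array([ 759. , -114.9]), array([63.7, 99.3]), 18.2)
```

View pics/ortho_side1.png

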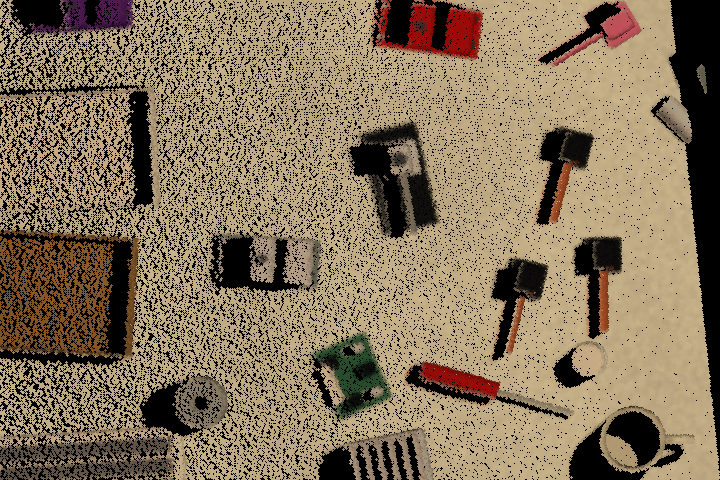

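The top-down map confirms the layout. The gauge grip is at about (449,150) with its blade pointing +x, and the gap mouth faces the robot at about x=548. The links are at (435,365), (569,404) and (599,308). Now I'll move above the gauge.

```bash
cat >> h.py <<'E'
def rows(x=None,y=None,z=None,yaw=None,base=None):
    """row (cm,deg) taking the measured TCP to world x,y,z (mm) with tool x at yaw deg"""
    o=get_obs(); M=R.from_rotvec(o['tool_rot']).as_matrix(); p=np.array(o['ee_pos'],float)
    t=np.array([p[i] if v is None else v for i,v in enumerate((x,y,z))])
    d=M.T@(t-p)/10; y0=np.degrees(np.arctan2(M[1,0],M[0,0]))
    tw=0 if yaw is None else -((yaw-y0+180)%360-180)
    print('p',p.round(1),'yaw',y0.round(2),'row',d.round(2).tolist(),round(tw,2),'f',np.round(o['ft_force'],1),'w',round(float(o['gripper_width']),1),'t',round(float(o['time']),2))
E
python3 - <<'E'
from h import *
print(get_image('wrist')['tool_from_camera'].round(2).tolist())
rows(430,130,220,98)
E
```

```text
[[1.0, 0.0, -0.0, -1.12], [-0.0, 0.96, 0.29, -74.75], [0.0, -0.29, 0.96, -142.74], [0.0, 0.0, 0.0, 1.0]]
p [139.9 608.8 230.7] yaw 77.06 row [-40.16, 39.0, 1.12] -20.94 f [-0.1 -1.4  0.6] w 85.9 t 0.15
```

```bash
python3 -m pendant '[[-42,32,-2,-13,8.5],[-42,32,-2,-13,8.5],[-42,32,-2,-13,8.5],[-42,32,-2,-13,8.5],[-42,32,-2,-13,8.5],[-42,32,-2,-13,8.5],[-42,32,-2,-13,8.5],[-42,32,-2,-13,8.5],[-42,32,-2,-13,8.5],[-42,32,-2,-13,8.5],[-42,32,-2,-13,8.5],[-42,32,-2,-13,8.5],[-42,32,-2,-13,8.5],[-42,32,-2,-13,8.5],[-42,32,-2,-13,8.5]]'
python3 - <<'E'
from h import *
rows(470,80,200,90); g=look('wrist','w1.png'); W=cloud(g); print(np.nanmedian(W[...,2]))
E
```

```text
time: 1.65
ee_pos: [357.3, 129.2, 251.2]
tool_rot: [-2.218, -2.225, 0.0]
ft_force: [0.3, 0.1, 0.5]
gripper_width: 84.8
p [357.3 129.2 251.2] yaw 90.19 row [-4.96, 11.25, 5.11] 0.19 f [0.3 0.1 0.5] w 84.8 t 1.65
0.597034476554029
```

View pics/w1.png

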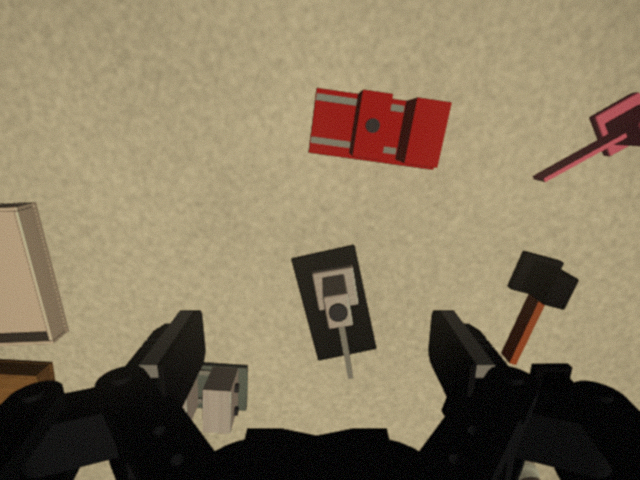

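The wrist view shows the gauge grip at (338,300) with its blade down to (350,377), on the pad. The fixture is hidden partly behind the left finger at (220,395). I'll measure the gauge from this view.

```bash
cat > g.py <<'E'
from h import *
g=load('w1'); W=cloud(g); hsv=cv2.cvtColor(g['img'],cv2.COLOR_BGR2HSV)
z=W[...,2]; box=np.zeros(z.shape,bool); box[225:400,270:400]=1
G=W[box&(z>56)&(z<70)]; print('grip top',rect(G),len(G))
P=W[box&(z>28)&(z<40)]; print('blade',len(P),rect(P)); 
B=P[P[:,0]>475]; l=cv2.fitLine(B[:,:2].astype(np.float32),cv2.DIST_HUBER,0,.01,.01).ravel(); print('blade line',l.round(3),np.degrees(np.arctan(l[1]/l[0])),B[:,0].max())
D=W[box&(z<8)&(z>-4)&(g['img'].max(2)<70)]; print('pad',rect(D),len(D))
E
python3 g.py
```

```text
grip top (array([447.2, 148.2]), array([34.7, 23.9]), 10.3) 897
blade 418 (array([486.5, 150.9]), array([113.7,  23.6]), 5.6)
blade line [9.83000e-01 1.81000e-01 5.09531e+02 1.59604e+02] 10.445749 542.1713790493825
pad (array([471.3, 149. ]), array([128.9,  68.1]), 13.4) 4084
```

```bash
python3 -m pendant '[[1.98,9.12,12,-10.2,6],[1.98,9.12,12,-10.2,6],[1.98,9.12,12,-10.2,6],[1.98,9.12,12,-10.2,6],[1.98,9.12,17,-10.2,6],[1.98,9.12,22.4,-10.2,6],[1.98,9.12,22.4,-10.2,6],[1.98,9.12,22.4,-10.2,6],[1.98,9.12,22.4,-10.2,1.5],[1.98,9.12,22.4,-10.2,1.5],[1.98,9.12,22.4,-10.2,1.5],[1.98,9.12,22.4,-10.2,1.5],[1.98,9.12,22.4,-10.2,1.5]]'
```

```text
time: 3.0
ee_pos: [450.3, 148.9, 29.6]
tool_rot: [2.013, 2.41, 0.006]
ft_force: [-2.1, 0.2, 13.9]
gripper_width: 23.1
```

```bash
python3 -m pendant '[[0,0,0,0,1.5],[0,0,0,0,1.5]]'; python3 -m pendant '[[0,0,-0.4,0,1.5],[0,0,-0.4,0,1.5],[0,0,-0.4,0,1.5]]'
```

```text
time: 3.2
ee_pos: [450.4, 148.9, 29.6]
tool_rot: [2.013, 2.41, 0.006]
ft_force: [-1.6, 0.3, 14.4]
gripper_width: 23.4
time: 3.5
ee_pos: [449.1, 148.2, 31.8]
tool_rot: [2.014, 2.411, 0.001]
ft_force: [0.9, -0.6, -1.5]
gripper_width: 23.2
```

```bash
python3 -m pendant '[[0,0,-5,0,1.5],[0,0,-10,0,1.5],[-15.3,1.4,-22,13.8,1.5],[-15.3,1.4,-22,13.8,1.5],[-15.3,1.4,-22,13.8,1.5],[-15.3,1.4,-22,13.8,1.5],[-15.3,1.4,-22,13.8,1.5],[-15.3,1.4,-22,13.8,1.5],[-15.3,1.4,-22,13.8,1.5],[-15.3,1.4,-22,13.8,1.5]]'
python3 - <<'E'
from h import *
rows(); g=look('wrist','w2.png')
E
```

```text
time: 4.5
ee_pos: [489.1, 1.2, 250.3]
tool_rot: [-2.286, -2.153, 0.003]
ft_force: [-0.5, 0.5, -2.4]
gripper_width: 23.4
p [489.1   1.2 250.3] yaw 86.57 row [0.0, 0.0, 0.0] 0 f [-0.5  0.5 -2.4] w 23.4 t 4.5
```

View pics/w2.png

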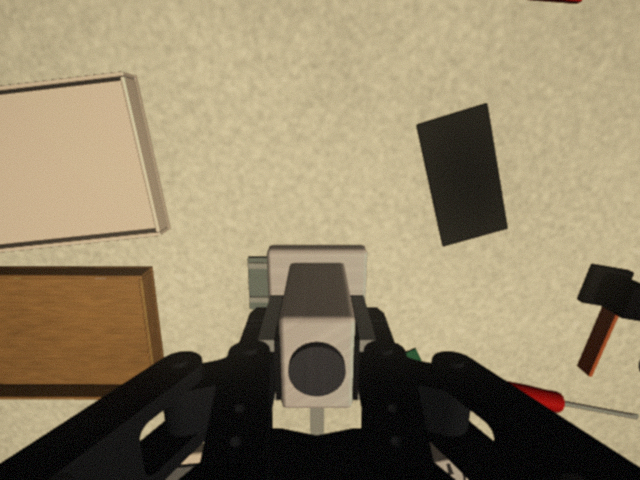

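The held gauge hides the fixture. The pad is clear at (462,175). I'll shift sideways and measure the fixture.

```bash
python3 -m pendant '[[8,-1.5,2,0,1.5],[8,-1.5,2,0,1.5],[8,-1.5,2,0,1.5],[8,-1.5,2,0,1.5]]'
python3 - <<'E'
from h import *
g=load('w2'); W=cloud(g); b=np.zeros((480,640),bool); b[90:260,400:520]=1
D=W[b&(g['img'].max(2)<70)]; print('pad',rect(D),len(D))
g=look('wrist','w3.png'); rows()
W=cloud(g); z=W[...,2]; np.save('w3.npy',W)
J=(z>44)&(z<56)&(W[...,0]>520)&(abs(W[...,1])<60); vv,uu=np.where(J); print(uu.min(),uu.max(),vv.min(),vv.max(),J.sum())
cv2.imwrite('pics/w3c.png',cv2.resize(g['img'][180:400,100:380],None,fx=2.8,fy=2.8,interpolation=cv2.INTER_CUBIC)[:600])
E
```

```text
time: 4.95
ee_pos: [479.3, 81.8, 230.7]
tool_rot: [-2.285, -2.155, 0.002]
ft_force: [-0.4, -1.1, -2.3]
gripper_width: 23.1
pad (array([471.6, 148.4]), array([128.5,  66.3]), 14.1) 8699
p [479.7  80.6 231. ] yaw 86.51 row [0.0, 0.0, 0.0] 0 f [ 0.8  0.1 -3.2] w 23.6 t 5.0
196 268 292 347 2085
```

View pics/w3c.png

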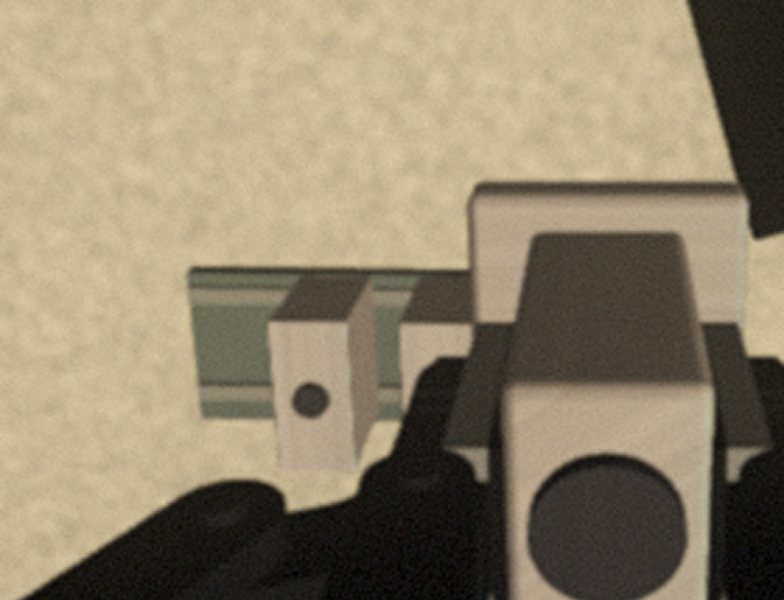

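```bash
cat > f.py <<'E'
from h import *
W=np.load('w3.npy'); z=W[...,2]
J=(z>45)&(z<55)&(W[...,0]>520)&(abs(W[...,1])<60); lab=cv2.connectedComponents(J.astype(np.uint8))[1]
for i in range(1,lab.max()+1):
    m=lab==i
    if m.sum()<100: continue
    P=W[m]; vv,uu=np.where(m)
    print(i,m.sum(),rect(P),'z',np.median(P[:,2]),uu.min(),uu.max(),vv.min(),vv.max())
    # edges by row : left/right
    for side in (np.argmin,np.argmax):
        E=[]
        for v in range(vv.min()+3,vv.max()-2):
            q=W[v][m[v]]
            if len(q)>5: E.append(q[side(q[:,1])][:2])
        if len(E)>8:
            l=cv2.fitLine(np.float32(E),cv2.DIST_HUBER,0,.01,.01).ravel(); print('   side edge yaw',np.degrees(np.arctan(l[1]/l[0])).round(2),'y at 575',(l[3]+l[1]/l[0]*(575-l[2])).round(1))
    E=[]
    for u in range(uu.min()+3,uu.max()-2):
        q=W[:,u][m[:,u]]
        if len(q)>5: E.append(q[np.argmin(q[:,0])][:2])
    l=cv2.fitLine(np.float32(E),cv2.DIST_HUBER,0,.01,.01).ravel(); print('   front edge: normal yaw',np.degrees(np.arctan(-l[0]/l[1])).round(2),l[2:].round(1))
b=(z>4)&(z<11.5)&(W[...,0]>530)&(W[...,0]<620)&(W[...,1]>-110)&(W[...,1]<0); P=W[b]
E=[]
for u in range(100,270):
    q=W[:,u][b[:,u]]
    if len(q)>3: E.append(q[np.argmin(q[:,0])][:2])
l=cv2.fitLine(np.float32(E),cv2.DIST_HUBER,0,.01,.01).ravel(); print('plate front: normal yaw',np.degrees(np.arctan(-l[0]/l[1])).round(2),l[2:].round(1),len(E))
g=load('side1'); W=cloud(g)[198:250,262:304]; z=W[...,2]; m=(z>45)&(z<55)
lab=cv2.connectedComponents(m.astype(np.uint8))[1]
for i in range(1,lab.max()+1):
    if (lab==i).sum()>30: print('side',rect(W[lab==i]),np.median(W[lab==i][:,2]))
E
python3 f.py
```

```text
1 1591 (array([572.1, -23.2]), array([26.7, 55.8]), 85.8) z 50.24076390194557 196 227 292 347
   side edge yaw -4.54 y at 575 -36.0
   side edge yaw -4.09 y at 575 -10.5
   front edge: normal yaw -4.29 [544.7 -20.8]
2 458 (array([563.1,  19.1]), array([23.9, 32.2]), 86.0) z 50.08225129293197 242 268 293 326
   side edge yaw -6.16 y at 575 6.4
   side edge yaw -57.82 y at 575 -2.7
   front edge: normal yaw -3.27 [547.6  19.8]
plate front: normal yaw -4.35 [543.2 -45.4] 52
side (array([573.8, -22.5]), array([31.2, 55.5]), 84.6) 49.53741636842693
side (array([576.8,  22.8]), array([34.7, 54.6]), 86.2) 49.053110159201026
```

Fixture estimate: yaw -4.2°, origin near (547.5, 11.5). I'll enter through the mouth.

```bash
python3 - <<'E'
from h import *
rows(437.2,11.6,60,85.8); rows(437.2,11.6,28,85.8); rows(507,6.4,28,85.8)
E
```

```text
p [479.7  80.6 231. ] yaw 86.51 row [-7.13, -3.81, 17.11] 0.71 f [ 0.8  0.1 -3.2] w 23.6 t 5.0
p [479.7  80.6 231. ] yaw 86.51 row [-7.13, -3.81, 20.31] 0.71 f [ 0.8  0.1 -3.2] w 23.6 t 5.0
p [479.7  80.6 231. ] yaw 86.51 row [-7.23, 3.19, 20.3] 0.71 f [ 0.8  0.1 -3.2] w 23.6 t 5.0
```

```bash
python3 -m pendant '[[-7.13,-3.81,0,0.7,1.5],[-7.13,-3.81,5,0.7,1.5],[-7.13,-3.81,10,0.7,1.5],[-7.13,-3.81,14,0.7,1.5],[-7.13,-3.81,17,0.7,1.5],[-7.13,-3.81,18.6,0.7,1.5],[-7.13,-3.81,20.2,0.7,1.5],[-7.13,-3.81,20.2,0.7,1.5],[-7.13,-3.81,20.2,0.7,1.5]]'
python3 -m pendant '[[-0.02,1.5,0,0,1.5],[-0.04,3,0,0,1.5],[-0.05,4,0,0,1.5],[-0.06,5,0,0,1.5],[-0.08,6,0,0,1.5],[-0.1,7,0,0,1.5],[-0.1,7,0,0,1.5],[-0.1,7,0,0,1.5]]'
python3 - <<'E'
from h import *
rows(507,6.4,28,85.8); g=look('wrist','w4.png'); g=look('side','s4.png'); cv2.imwrite('pics/s4c.png',cv2.resize(g['img'][170:320,220:380],None,fx=4,fy=4,interpolation=cv2.INTER_CUBIC))
E
```

```text
time: 5.9
ee_pos: [437.8, 11.0, 29.7]
tool_rot: [2.303, 2.136, -0.0]
ft_force: [0.4, -0.3, -2.4]
gripper_width: 23.5
time: 6.7
ee_pos: [506.9, 5.7, 29.1]
tool_rot: [-2.302, -2.137, 0.001]
ft_force: [0.1, 0.7, -2.7]
gripper_width: 23.1
p [506.9   5.7  29.1] yaw 85.75 row [0.07, 0.0, 0.11] -0.05 f [ 0.1  0.7 -2.7] w 23.1 t 6.7
```

View pics/s4c.png

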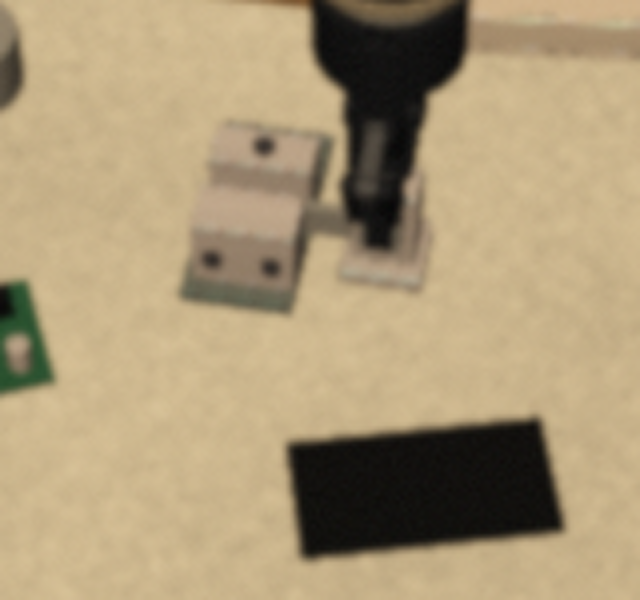

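The crop shows the blade entering the gap between the jaws at (320,215), with the gauge foot just outside at (385,265). Next I'll lower it to the table, then ease it over to the fixed jaw.

```bash
for i in 1 2; do python3 -m pendant '[[0,0,0.1,0,1.5],[0,0,0.1,0,1.5]]' | egrep 'ee_pos|force'; done; python3 -m pendant '[[0,0,0.1,0,1.5],[0,0,0.1,0,1.5]]'| egrep 'ee_pos|force'
```

```text
ee_pos: [506.8, 5.8, 28.2]
ft_force: [-0.1, 0.1, -2.1]
ee_pos: [507.1, 5.8, 27.2]
ft_force: [-0.1, 0.2, -1.3]
ee_pos: [507.2, 5.8, 26.2]
ft_force: [0.0, -0.6, -1.7]
```

```bash
python3 -m pendant '[[0.2,0,0,0,1.5],[0.3,0,0,0,1.5],[0.3,0,0,0,1.5]]' | egrep 'ee_pos|force'; for i in 1 2 3; do python3 -m pendant '[[0.08,0,0,0,1.5],[0.08,0,0,0,1.5]]' | egrep 'ee_pos|force'; done
```

```text
ee_pos: [507.5, 9.0, 26.3]
ft_force: [-0.1, -0.2, -2.9]
ee_pos: [507.5, 9.2, 26.3]
ft_force: [-0.8, -2.3, -2.4]
ee_pos: [507.5, 9.4, 26.3]
ft_force: [-1.2, -5.7, -0.9]
ee_pos: [507.5, 9.5, 26.3]
ft_force: [-0.8, -7.3, -1.5]
```

```bash
python3 -m pendant '[[-0.16,0,0,0,1.5],[-0.16,0,0,0,1.5]]' | egrep 'ee_pos|force'; for i in 1 2 3; do python3 -m pendant '[[0,0,0.08,0,1.5],[0,0,0.08,0,1.5]]' | egrep 'ee_pos|force'; done
```

```text
ee_pos: [507.5, 9.3, 26.3]
ft_force: [-0.4, -3.4, -1.9]
ee_pos: [507.6, 9.3, 25.7]
ft_force: [-0.7, -3.5, 2.9]
ee_pos: [507.6, 9.3, 25.6]
ft_force: [-5.2, -3.9, 17.4]
ee_pos: [507.6, 9.3, 25.6]
ft_force: [-9.5, -4.0, 30.1]
```

```bash
python3 -m pendant '[[0,0,-0.16,0,1.5],[0,0,-0.16,0,5],[0,0,-0.16,0,5],[0,0,-0.16,0,5],[0,0,-2,0,5],[0,0,-5,0,5],[0,0,-10,0,5],[0,0,-10,0,5]]'; python3 - <<'E'
from h import *
rows(569,-74,130,85.8);rows(569,-74,22,85.8)
E
```

```text
time: 9.9
ee_pos: [510.9, 9.8, 128.8]
tool_rot: [2.299, 2.135, 0.011]
ft_force: [0.1, 0.4, -0.7]
gripper_width: 49.7
p [510.9   9.8 128.8] yaw 85.77 row [-7.93, 6.41, -0.09] -0.03 f [ 0.1  0.4 -0.7] w 49.7 t 9.9
p [510.9   9.8 128.8] yaw 85.77 row [-7.95, 6.33, 10.71] -0.03 f [ 0.1  0.4 -0.7] w 49.7 t 9.9
```

```bash
python3 -m pendant '[[-8,6.3,0,0,0],[-8,6.3,0,0,0],[-8,6.3,0,0,0],[-8,6.3,0,0,0],[-8,6.3,4,0,0],[-8,6.3,8,0,0],[-8,6.3,10.6,0,0],[-8,6.3,10.6,0,0],[-8,6.3,10.6,0,0]]'; python3 - <<'E'
from h import *
rows(569,-74,22,85.8); g=look('side','s5.png'); cv2.imwrite('pics/s5c.png',cv2.resize(g['img'][170:320,220:380],None,fx=4,fy=4,interpolation=cv2.INTER_CUBIC))
E
```

```text
time: 10.8
ee_pos: [564.0, -73.9, 18.1]
tool_rot: [-2.3, -2.138, 0.001]
ft_force: [-0.1, -0.5, 0.6]
gripper_width: -0.0
p [564.  -73.9  18.1] yaw 85.82 row [0.03, 0.5, -0.39] 0.02 f [-0.1 -0.5  0.6] w -0.0 t 10.8
```

View pics/s5c.png

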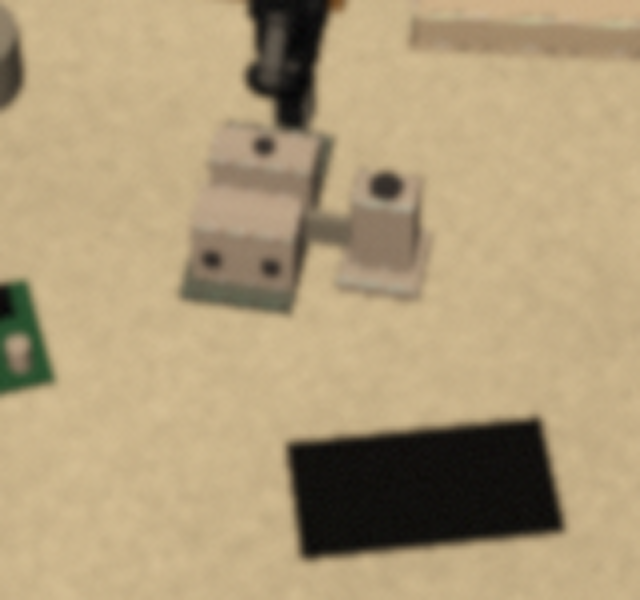

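The gauge stands free with its blade in the gap, and the closed fingers are behind the sliding jaw. Now I push.

```bash
python3 -m pendant '[[0,0.5,-0.4,0,0],[0.5,0.5,-0.4,0,0],[1.2,0.5,-0.4,0,0],[1.6,0.5,-0.4,0,0],[1.6,0.5,-0.4,0,0]]' | egrep 'ee_pos|force'; for i in 1 2 3 4 5 ; do python3 -m pendant '[[0.15,0,0,0,0],[0.3,0,0,0,0]]' | egrep 'ee_pos|force'; done
```

```text
ee_pos: [570.7, -57.8, 22.0]
ft_force: [0.4, 0.6, -0.4]
ee_pos: [570.7, -56.4, 21.9]
ft_force: [0.6, -0.4, 0.7]
ee_pos: [571.0, -53.4, 21.9]
ft_force: [-1.3, -0.1, 0.7]
ee_pos: [571.3, -50.3, 21.9]
ft_force: [0.7, -0.7, -0.8]
ee_pos: [571.4, -48.6, 21.9]
ft_force: [-1.6, -4.9, -0.5]
ee_pos: [571.6, -45.9, 21.9]
ft_force: [-0.1, -5.7, -0.9]
```

```bash
for i in 1 2 3; do python3 -m pendant '[[0.12,0,0,0,0],[0.25,0,0,0,0]]' | egrep 'ee_pos|force'; done; for i in 1 2 3 4; do python3 -m pendant '[[0.05,0,0,0,0],[0.05,0,0,0,0]]' | egrep 'ee_pos|force'; done
```

```text
ee_pos: [571.8, -43.4, 21.9]
ft_force: [-0.4, -4.8, 0.1]
ee_pos: [571.9, -40.9, 21.9]
ft_force: [-0.6, -5.7, -0.5]
ee_pos: [572.1, -38.4, 21.9]
ft_force: [-1.1, -6.2, 0.5]
ee_pos: [572.1, -38.4, 21.9]
ft_force: [-0.4, -7.0, 0.2]
ee_pos: [572.1, -38.4, 21.9]
ft_force: [-0.7, -7.9, -0.0]
ee_pos: [572.1, -38.4, 21.9]
ft_force: [-1.6, -9.6, -0.8]
ee_pos: [572.1, -38.4, 21.9]
ft_force: [-0.5, -9.7, -0.6]
```

```bash
for i in 1 2 3 4; do python3 -m pendant '[[0.1,0,0,0,0],[0.1,0,0,0,0],[0.1,0,0,0,0]]' | egrep 'ee_pos|force'; done; python3 - <<'E'
from h import *
g=look('side','s6.png'); cv2.imwrite('pics/s6c.png',cv2.resize(g['img'][170:320,220:380],None,fx=4,fy=4,interpolation=cv2.INTER_CUBIC))
W=cloud(g)[198:250,255:304]; z=W[...,2]
for lo,hi in((44,56),): 
    m=(z>lo)&(z<hi); lab=cv2.connectedComponents(m.astype(np.uint8))[1]
    for i in range(1,lab.max()+1):
        if (lab==i).sum()>30: print('side',rect(W[lab==i]),np.median(W[lab==i][:,2]))
E
```

```text
ee_pos: [572.1, -38.3, 22.0]
ft_force: [-0.9, -12.8, 0.1]
ee_pos: [572.1, -38.3, 22.0]
ft_force: [-0.3, -16.2, -1.0]
ee_pos: [572.1, -38.3, 22.0]
ft_force: [-2.3, -18.1, -1.1]
ee_pos: [572.1, -38.3, 22.0]
ft_force: [-1.4, -21.5, -0.6]
side (array([575.7,   0. ]), array([81.5, 55.8]), 86.6) 49.54635704154714
```

View pics/s6c.png

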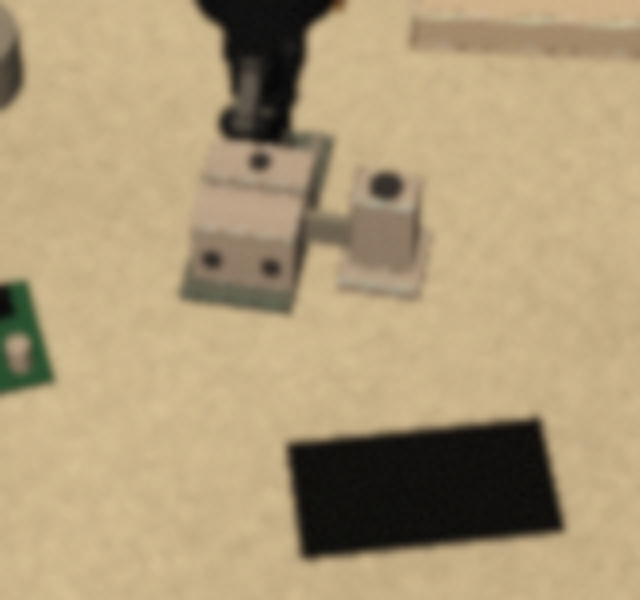

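```bash
python3 -m pendant '[[-1,0,0,0,0],[-3.5,0,0,0,0],[-3.5,0,-4,0,0],[-3.5,0,-8,0,0],[-3.5,0,-12,0,0],[0,-5,-16,0,0],[3,-7.5,-16,0,0],[3,-7.5,-16,0,0],[3,-7.5,-16,0,0],[3,-7.5,-16,0,0]]'; python3 - <<'E'
from h import *
rows(); g=look('wrist','w7.png'); W=cloud(g); np.save('w7.npy',W); z=W[...,2]
J=(z>40)&(z<56)&(W[...,0]>520)&(abs(W[...,1])<60); vv,uu=np.where(J); print(uu.min(),uu.max(),vv.min(),vv.max(),J.sum())
u0=(uu.min()+uu.max())//2-130; v0=max(0,(vv.min()+vv.max())//2-110); v0=min(v0,280)
cv2.imwrite('pics/w7c.png',cv2.resize(g['img'][v0:v0+200,u0:u0+260],None,fx=3,fy=3,interpolation=cv2.INTER_CUBIC)); print(u0,v0)
E
```

```text
time: 16.0
ee_pos: [500.6, 4.3, 182.0]
tool_rot: [2.301, 2.138, 0.001]
ft_force: [0.3, -0.8, -0.0]
gripper_width: -0.0
p [500.6   4.3 182. ] yaw 85.77 row [0.0, 0.0, 0.0] 0 f [ 0.3 -0.8 -0. ] w -0.0 t 16.0
286 365 285 346 1581
195 205
```

View pics/w7c.png

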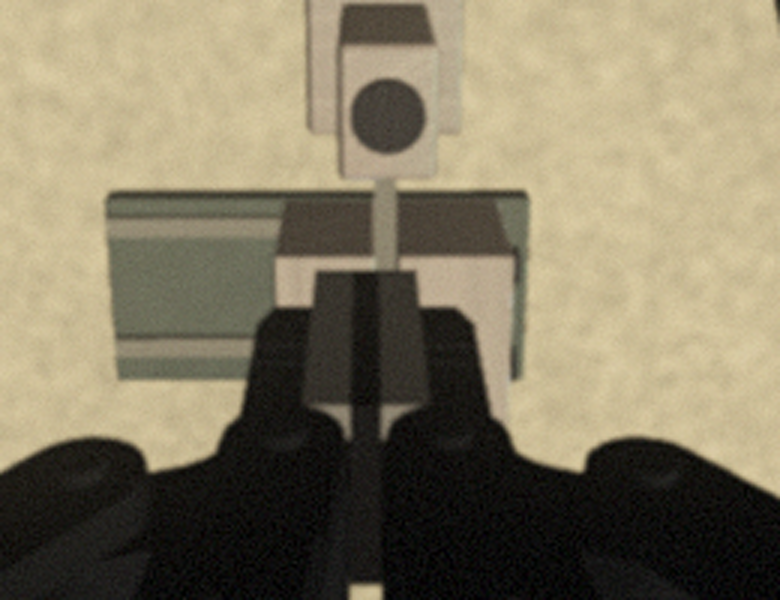

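The jaws close onto the blade at crop (385,230), with no visible clearance at either face. A hard stop at 21 N confirms the nip. I'll measure the gauge for drawing it out.

```bash
python3 - <<'E'
from h import *
W=np.load('w7.npy'); z=W[...,2]; m=(z>57)&(z<68)&(W[...,0]<540)&(W[...,0]>460)&(abs(W[...,1])<40); m[270:]=0
print(rect(W[m]),m.sum(),np.median(z[m]))
m=(z>28)&(z<39)&(W[...,0]<550)&(W[...,0]>527)&(abs(W[...,1])<20); print(rect(W[m]),m.sum())
rows(506,8,140,-4.2); print(get_obs()['joint_positions'].round(2))
E
```

```text
(array([504.8,   8.1]), array([23.6, 34.2]), 86.6) 1541 62.46310106557115
(array([ 5.414e+02, -5.000e-01]), array([18.5, 39.1]), 7.7) 373
p [500.7   3.8 181.8] yaw 85.71 row [0.46, 0.49, 4.18] 89.91 f [ 0.2  0.4 -0.1] w -0.0 t 16.05
[-0.52  0.3   0.51  1.97 -0.18  0.92  1.58]
```

```bash
python3 -m pendant '[[0.4,0.5,0,9,4.2],[0.4,0.5,0,17,4.2],[0.4,0.5,0,26,4.2],[0.4,0.5,0,34,4.2],[0.4,0.5,0,43,4.2],[0.4,0.5,0,51,4.2],[0.4,0.5,0,60,4.2],[0.4,0.5,0,68,4.2],[0.4,0.5,0,77,4.2],[0.4,0.5,0,85,4.2],[0.4,0.5,4,89.9,4.2],[0.4,0.5,4,89.9,4.2],[0.4,0.5,4,89.9,4.2]]'; python3 - <<'E'
from h import *
rows(505.5,8.3,40,-4.2)
E
```

```text
time: 17.35
ee_pos: [505.2, 6.9, 141.7]
tool_rot: [3.138, -0.112, -0.003]
ft_force: [0.3, -0.1, 0.2]
gripper_width: 42.0
p [505.2   6.9 141.7] yaw -4.1 row [0.04, -0.16, 10.17] 0.1 f [ 0.3 -0.1  0.2] w 42.0 t 17.35
```

```bash
python3 -m pendant '[[0.04,-0.16,4,0.1,4.2],[0.04,-0.16,8,0.1,4.2],[0.04,-0.16,9,0.1,4.2],[0.04,-0.16,10.1,0.1,4.2],[0.04,-0.16,10.1,0.1,4.2],[0.04,-0.16,10.1,0.1,4.2]]'; for w in 1; do python3 -m pendant '[[0,0,0,0,3.8],[0,0,0,0,3.8],[0,0,0,0,3.8]]'; python3 -m pendant '[[0,0,0,0,3.6],[0,0,0,0,3.6],[0,0,0,0,3.6]]';python3 -m pendant '[[0,0,0,0,3.5],[0,0,0,0,3.5],[0,0,0,0,3.5]]'; done
```

```text
time: 17.95
ee_pos: [507.0, 9.6, 42.2]
tool_rot: [-3.139, 0.116, -0.003]
ft_force: [-0.3, -0.3, 0.1]
gripper_width: 42.5
time: 18.25
ee_pos: [506.3, 10.0, 41.5]
tool_rot: [-3.139, 0.116, -0.002]
ft_force: [-0.0, -0.5, 0.1]
gripper_width: 38.3
time: 18.55
ee_pos: [505.9, 9.8, 40.9]
tool_rot: [-3.139, 0.116, 0.0]
ft_force: [-0.7, -0.7, 0.3]
gripper_width: 35.8
time: 18.85
ee_pos: [505.9, 9.8, 40.9]
tool_rot: [3.139, -0.116, -0.0]
ft_force: [0.0, 0.2, 0.2]
gripper_width: 35.3
```

```bash
python3 -m pendant '[[0,0,0.3,0,3.5],[0,0,0.3,0,3.5]]'; python3 -m pendant '[[-0.1,0,0.3,0,3.5],[-0.2,0,0.3,0,3.5],[-0.3,0,0.3,0,3.5],[-0.4,0,0.3,0,3.5]]';python3 -m pendant '[[-0.2,0,0,0,3.5],[-0.4,0,0,0,3.5],[-0.6,0,0,0,3.5],[-0.8,0,0,0,3.5]]'
```

```text
time: 19.05
ee_pos: [505.9, 9.8, 37.6]
tool_rot: [3.139, -0.116, -0.0]
ft_force: [-0.3, -0.3, 0.1]
gripper_width: 34.8
time: 19.45
ee_pos: [502.0, 10.0, 34.9]
tool_rot: [3.139, -0.116, 0.0]
ft_force: [2.5, -1.7, 0.4]
gripper_width: 34.9
time: 19.85
ee_pos: [494.0, 10.6, 35.0]
tool_rot: [3.139, -0.116, 0.001]
ft_force: [2.8, -0.0, 0.4]
gripper_width: 35.2
```

The drag is about 2.5 N with no lateral force, so I continue drawing it straight out.

```bash
python3 -m pendant '[[-0.3,0,-0.1,0,3.5],[-0.7,0,-0.1,0,3.5],[-1.1,0,-0.1,0,3.5],[-1.5,0,-0.1,0,3.5],[-1.9,0,-0.1,0,3.5],[-2.3,0,-0.1,0,3.5]]'; python3 -m pendant '[[-0.4,0,0,0,3.5],[-0.8,0,0,0,3.5],[-1.2,0,0,0,3.5],[-1.6,0,0,0,3.5],[-2,0,0,0,3.5],[-2.4,0,0,0,3.5],[-2.8,0,0,0,3.5],[-3.2,0,0,0,3.5],[-3.6,0,0,0,3.5]]'; python3 -m pendant '[[-0.4,0,0,0,3.5],[-0.8,0,0,0,3.5],[-0.8,0,0,0,3.5]]';python3 - <<'E'
from h import *
g=look('side','s8.png'); cv2.imwrite('pics/s8c.png',cv2.resize(g['img'][170:320,220:400],None,fx=4,fy=4,interpolation=cv2.INTER_CUBIC))
E
```

```text
time: 20.45
ee_pos: [470.7, 12.4, 35.9]
tool_rot: [-3.139, 0.116, -0.0]
ft_force: [1.3, -0.1, -0.5]
gripper_width: 34.8
time: 21.35
ee_pos: [434.8, 15.1, 35.9]
tool_rot: [-3.139, 0.116, 0.0]
ft_force: [0.7, 0.8, -0.7]
gripper_width: 34.7
time: 21.65
ee_pos: [426.4, 15.7, 35.9]
tool_rot: [-3.139, 0.116, 0.001]
ft_force: [-0.3, -0.1, 0.4]
gripper_width: 35.2
```

View pics/s8c.png

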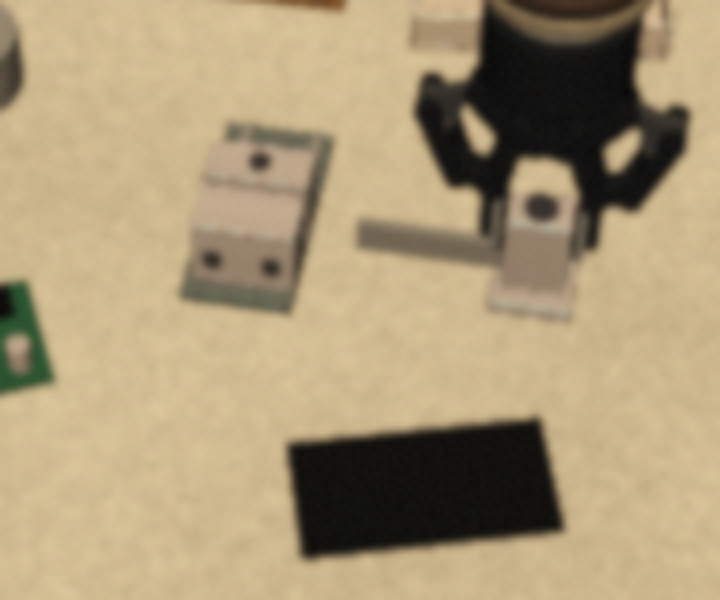

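The gauge is fully out and upright at crop (540,240), and the jaws are undisturbed. I'll grip it and carry it to the pad.

```bash
python3 -m pendant '[[0,0,-0.2,0,3.5],[0,0,-0.2,0,2.6],[0,0,-0.2,0,2.6],[0,0,-0.2,0,2.6],[0,0,-0.2,0,2.6]]'; python3 -m pendant '[[0,0,-2,0,2.6],[0,0,-5,0,2.6],[0,0,-5,0,2.6]]'; python3 - <<'E'
from h import *
rows(452,145,90,12);rows(452,145,44,12)
E
```

```text
time: 22.2
ee_pos: [427.0, 15.6, 38.3]
tool_rot: [-3.139, 0.116, 0.0]
ft_force: [-2.4, -0.8, 8.8]
gripper_width: 33.1
time: 22.5
ee_pos: [428.7, 15.5, 90.1]
tool_rot: [-3.138, 0.117, -0.005]
ft_force: [0.8, 0.1, -1.8]
gripper_width: 33.2
p [428.7  15.5  90.1] yaw -4.25 row [1.37, -13.08, 0.03] -16.25 f [ 0.8  0.1 -1.8] w 33.2 t 22.5
p [428.7  15.5  90.1] yaw -4.25 row [1.35, -13.08, 4.63] -16.25 f [ 0.8  0.1 -1.8] w 33.2 t 22.5
```

```bash
python3 -m pendant '[[0.5,-5,0,-8,2.6],[1,-10,0,-16.2,2.6],[1.3,-13.1,0,-16.2,2.6],[1.3,-13.1,0,-16.2,2.6],[1.3,-13.1,2,-16.2,2.6],[1.3,-13.1,3.5,-16.2,2.6],[1.3,-13.1,4.4,-16.2,2.6],[1.3,-13.1,4.4,-16.2,2.6],[1.3,-13.1,4.4,-16.2,2.6]]'; for i in 1 2 3; do python3 -m pendant '[[0,0,0.1,0,2.6],[0,0,0.1,0,2.6]]' | egrep 'ee_pos|force'; done
```

```text
time: 23.4
ee_pos: [449.8, 144.7, 43.7]
tool_rot: [3.124, 0.326, -0.001]
ft_force: [-0.4, -0.4, -2.2]
gripper_width: 32.9
ee_pos: [450.0, 145.3, 43.1]
ft_force: [-0.1, -0.3, -2.4]
ee_pos: [449.8, 145.4, 42.0]
ft_force: [-0.1, 0.6, -1.8]
ee_pos: [449.9, 145.4, 41.8]
ft_force: [-4.8, -0.9, 18.1]
```

```bash
python3 -m pendant '[[0,0,-0.1,0,2.6],[0,0,-0.1,0,4.5],[0,0,-0.1,0,4.5],[0,0,-0.1,0,4.5],[0,0,-1,0,4.5],[0,0,-5,0,4.5],[0,0,-10,0,4.5],[3,-10,-20,-9,8.5],[6,-20,-24,-17,8.5],[6,-20,-24,-26,8.5],[6,-20,-24,-34,8.5],[6,-20,-24,-43,8.5],[6,-20,-24,-51,8.5],[6,-20,-24,-60,8.5],[6,-20,-24,-68,8.5],[6,-20,-24,-70,8.5],[6,-20,-24,-70,8.5]]'; python3 - <<'E'
from h import *
rows(); look('wrist','w9.png')
E
```

```text
time: 25.7
ee_pos: [467.1, 352.9, 281.5]
tool_rot: [2.372, 2.06, 0.0]
ft_force: [-0.5, 0.2, 0.3]
gripper_width: 84.7
p [467.1 352.9 281.5] yaw 81.94 row [0.0, 0.0, 0.0] 0 f [-0.5  0.2  0.3] w 84.7 t 25.7
```

View pics/w9.png

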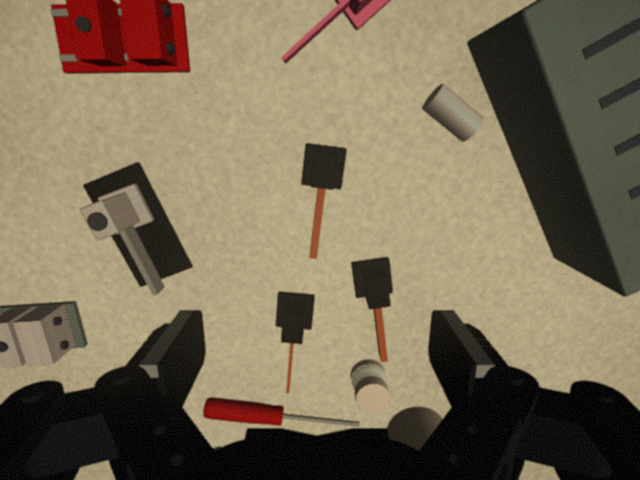

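The wrist view shows the gauge back on the pad (118,205) and three links at (324,165), (372,280) and (295,310). I'll measure the links and check the gauge on its pad.

```bash
cat > l.py <<'E'
from h import *
import sys
def links(fn,pr=True):
    g=load(fn); W=cloud(g); z=W[...,2]; hsv=cv2.cvtColor(g['img'],cv2.COLOR_BGR2HSV); out=[]
    cop=(hsv[...,0]<14)&(hsv[...,1]>120)&(z>24)&(z<44)
    top=(g['img'].max(2)<70)&(z>44)&(z<60)
    n,lab,s,c=cv2.connectedComponentsWithStats(top.astype(np.uint8))
    for i in range(1,n):
        if s[i,4]<80: continue
        P=W[lab==i]; r=cv2.minAreaRect(P[:,:2].astype(np.float32)); C=np.array(r[0])
        d=np.hypot(W[...,0]-C[0],W[...,1]-C[1]); B=W[cop&(d<110)]
        if len(B)<20: continue
        l=cv2.fitLine(B[:,:2].astype(np.float32),cv2.DIST_HUBER,0,.01,.01).ravel(); v=l[:2]*np.sign((B.mean(0)[:2]-C)@l[:2])
        e=np.array([-v[1],v[0]]); q=(B[:,:2]-l[2:])@e; a=(B[:,:2]-C)@v
        # width from image pixels: area/length
        print('link',np.round(C,1),'size',np.round(r[1],1),'yaw',np.degrees(np.arctan2(v[1],v[0])).round(1),'ang',round(r[2],1),'n',len(B),'w5-95',(np.percentile(q,95)-np.percentile(q,5)).round(1),'reach',a.max().round(1),'offset',((l[2:]-C)@e).round(1))
if __name__=='__main__': links(sys.argv[1])
E
python3 l.py w9; python3 - <<'E'
from h import *
g=look('side','s9.png'); W=cloud(g); z=W[...,2]; b=np.zeros(z.shape,bool); b[240:330,270:380]=1
print('pad',rect(W[b&(g['img'].max(2)<60)&(z<10)])); print('grip',rect(W[b&(z>56)&(z<75)])); m=b&(z>9)&(z<20); print('foot',rect(W[m]),m.sum())
cv2.imwrite('pics/s9c.png',cv2.resize(g['img'][230:480,150:400],None,fx=2.4,fy=2.4,interpolation=cv2.INTER_CUBIC))
E
```

```text
link [281.5 175.5] size [12.  10.8] yaw 87.1 ang 82.3 n 1027 w5-95 49.2 reach 67.7 offset -7.7
link [433.3 363.7] size [24. 33.] yaw -14.1 ang 75.3 n 511 w5-95 6.9 reach 94.8 offset -0.9
link [567.2 402.2] size [33.6 23.9] yaw -159.2 ang 0.5 n 786 w5-95 30.5 reach 109.6 offset 23.0
link [596.5 307.1] size [23.8 33.7] yaw 24.7 ang 77.1 n 690 w5-95 135.1 reach 91.6 offset 70.5
link [761.8 431.1] size [ 7.  39.6] yaw 179.2 ang 13.6 n 38 w5-95 6.3 reach 106.2 offset 29.0
pad (array([473.1, 150.4]), array([124.4,  65.3]), 13.1)
grip (array([445.9, 146.4]), array([25.5, 23.1]), 11.9)
foot (array([521.4, 121.9]), array([ 95.1, 224.6]), 51.3) 228
```

View pics/s9c.png

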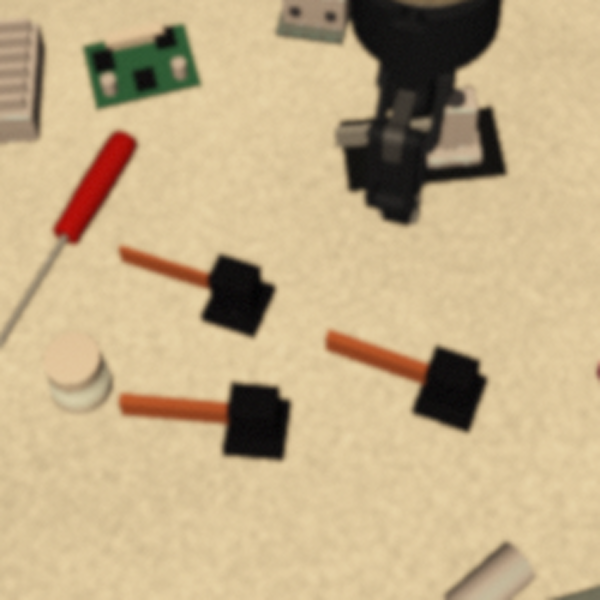

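The gauge stands well inside the pad, and the three links with copper blades are clear. Link A, at crop (450,390), goes first.

```bash
python3 - <<'E'
from h import *
rows(435,364.6,120,76);rows(435,364.6,21,76)
E
```

```text
p [467.1 353.1 281.3] yaw 81.85 row [0.69, -3.34, 16.12] 5.85 f [1.4 0.  0. ] w 85.0 t 25.8
p [467.1 353.1 281.3] yaw 81.85 row [0.69, -3.35, 26.02] 5.85 f [1.4 0.  0. ] w 85.0 t 25.8
```

```bash
python3 -m pendant '[[0.7,-3.35,5,5.85,6],[0.7,-3.35,10,5.85,6],[0.7,-3.35,15,5.85,6],[0.7,-3.35,20,5.85,6],[0.7,-3.35,24,5.85,6],[0.7,-3.35,26,5.85,6],[0.7,-3.35,26,5.85,6],[0.7,-3.35,26,5.85,6],[0.7,-3.35,26,5.85,1.6],[0.7,-3.35,26,5.85,1.6],[0.7,-3.35,26,5.85,1.6],[0.7,-3.35,26,5.85,1.6],[0.7,-3.35,26,5.85,1.6]]'; python3 -m pendant '[[0,0,-0.3,0,1.6],[0,0,-2,0,1.6],[0,0,-6,0,1.6],[0,0,-10,0,1.6],[0,0,-10,0,1.6]]'; python3 - <<'E'
from h import *
rows(437.5,16,120,85.8);rows(437.5,16,28,85.8)
E
```

```text
time: 27.1
ee_pos: [435.6, 365.8, 22.6]
tool_rot: [-2.473, -1.936, -0.004]
ft_force: [-1.0, 0.6, 8.4]
gripper_width: 23.0
time: 27.6
ee_pos: [437.6, 366.8, 126.3]
tool_rot: [-2.473, -1.935, -0.014]
ft_force: [-0.0, 0.4, -1.4]
gripper_width: 22.9
p [437.6 366.8 126.3] yaw 76.08 row [-34.06, 8.43, 0.41] -9.72 f [-0.   0.4 -1.4] w 22.9 t 27.6
p [437.6 366.8 126.3] yaw 76.08 row [-34.13, 8.39, 9.61] -9.72 f [-0.   0.4 -1.4] w 22.9 t 27.6
```

```bash
python3 -m pendant '[[-5,1.2,0,-5,1.6],[-10,2.5,0,-9.7,1.6],[-20,5,0,-9.7,1.6],[-30,7.5,0,-9.7,1.6],[-34.2,8.5,0,-9.7,1.6],[-34.2,8.5,0,-9.7,1.6],[-34.2,8.5,0,-9.7,1.6],[-34.2,8.5,0,-9.7,1.6],[-34.2,8.5,0,-9.7,1.6],[-34.2,8.5,4,-9.7,1.6],[-34.2,8.5,8,-9.7,1.6],[-34.2,8.5,10,-9.7,1.6],[-34.2,8.5,10,-9.7,1.6],[-34.2,8.5,10,-9.7,1.6]]'; python3 - <<'E'
from h import *
rows(437.5,14.3,25,85.8)
E
```

```text
time: 29.0
ee_pos: [435.0, 14.2, 20.2]
tool_rot: [-2.298, -2.141, 0.001]
ft_force: [-0.0, -0.7, -0.9]
gripper_width: 23.0
p [435.   14.2  20.2] yaw 85.95 row [0.03, 0.25, -0.48] 0.15 f [-0.  -0.7 -0.9] w 23.0 t 29.0
```

```bash
python3 -m pendant '[[0.03,0.25,-0.25,0.1,1.6],[0.03,0.25,-0.25,0.1,1.6],[0.03,0.6,-0.25,0.1,1.6],[0.03,1.0,-0.25,0.1,1.6],[0.03,1.0,-0.25,0.1,1.6]]'; for i in 1 2 3 4 5; do python3 -m pendant '[[0,0.1,0,0,1.6],[0,0.2,0,0,1.6]]' | egrep 'pos|force'; done
```

```text
time: 29.5
ee_pos: [446.3, 12.2, 23.6]
tool_rot: [2.302, 2.136, 0.002]
ft_force: [0.6, 0.3, -2.1]
gripper_width: 23.3
ee_pos: [447.2, 11.9, 23.4]
ft_force: [0.1, 0.1, -1.6]
ee_pos: [449.2, 11.9, 23.4]
ft_force: [0.1, -0.6, -0.3]
ee_pos: [451.3, 11.7, 23.4]
ft_force: [-0.2, -0.5, -1.8]
ee_pos: [453.4, 11.5, 23.4]
ft_force: [0.2, 0.2, -1.4]
ee_pos: [454.2, 11.5, 23.2]
ft_force: [-6.1, 0.3, 1.3]
```

```bash
python3 -m pendant '[[0.16,-0.5,0,0,1.6],[0.16,-0.5,0,0,1.6],[0.16,-0.5,0,0,1.6]]'|egrep 'pos|force'; for i in 1 2 3; do python3 -m pendant '[[0,0.1,0,0,1.6],[0,0.2,0,0,1.6],[0,0.2,0,0,1.6]]' | egrep 'pos|force'; done
```

```text
ee_pos: [450.5, 13.5, 23.5]
ft_force: [-0.2, 0.3, -2.1]
ee_pos: [452.8, 13.2, 23.4]
ft_force: [-0.2, 0.4, -0.5]
ee_pos: [454.2, 13.1, 23.3]
ft_force: [-0.7, 0.0, -1.3]
ee_pos: [454.3, 13.1, 23.0]
ft_force: [-6.1, -0.2, 0.2]
```

Link A sits on the centreline and stops at the mouth, so it is thick. I'll cross-check the blade widths optically and place A in the carton.

```bash
python3 - <<'E'
from h import *
rows(586,-235,110,86);rows(586,-235,32,86)
for fn in ('w9','side1'):
  g=load(fn); W=cloud(g); hsv=cv2.cvtColor(g['img'],cv2.COLOR_BGR2HSV); K=g['mtx']
  for nme,c,yaw in (('a',(434.5,364.5),-14.3),('b',(568.5,403.2),2.5),('c',(598,308),-14)):
    t=np.radians(yaw); v=np.array([np.cos(t),np.sin(t)]); e=np.array([-v[1],v[0]])
    d=W[...,:2]-c; a=d@v; q=d@e
    m=(a>35)&(a<80)&(abs(q)<20)&(hsv[...,0]<15)&(hsv[...,1]>110)&(W[...,2]>27)
    A=g['depth'][m]**2/(K[0,0]*K[1,1]); print(fn,nme,m.sum(),'w',(A.sum()/45).round(1),'std',q[m].std().round(2),'mean',q[m].mean().round(1))
g=load('scene1');W=cloud(g);z=W[...,2];m=(z>22)&(z<34)&(W[...,1]<-140)&(W[...,1]>-430)
for xs in ((340,400),(490,530),(530,570),(680,720)):
  k=m&(W[...,0]>xs[0])&(W[...,0]<xs[1])&(W[...,1]<-200)&(W[...,1]>-370); print(xs,np.median(W[k][:,0]) if k.sum() else None,k.sum())
for xs,ys in (((380,490),(-180,-140)),((380,490),(-400,-370)),((570,670),(-200,-160)),((570,670),(-430,-390))):
  k=m&(W[...,0]>xs[0])&(W[...,0]<xs[1])&(W[...,1]>ys[0])&(W[...,1]<ys[1]); print(xs,ys,np.median(W[k][:,1]) if k.sum() else None,k.sum())
E
```

```text
p [454.3  13.1  23. ] yaw 85.71 row [-23.75, 14.96, -8.76] -0.29 f [-6.1 -0.2  0.2] w 23.2 t 31.7
p [454.3  13.1  23. ] yaw 85.71 row [-23.75, 14.99, -0.96] -0.29 f [-6.1 -0.2  0.2] w 23.2 t 31.7
w9 a 320 w 7.7 std 2.29 mean -1.8
w9 b 266 w 7.6 std 2.45 mean -2.9
w9 c 115 w 3.5 std 1.17 mean -0.7
side1 a 154 w 10.0 std 2.83 mean 0.7
side1 b 163 w 10.0 std 2.79 mean -0.7
side1 c 95 w 6.7 std 1.54 mean 1.6
(340, 400) 366.77649082658974 212
(490, 530) 512.7310008024162 226
(530, 570) 543.3643980898378 226
(680, 720) 689.8504410380947 240
(380, 490) (-180, -140) -158.31549508275828 79
(380, 490) (-400, -370) -384.0532175797157 79
(570, 670) (-200, -160) -186.72292146251044 87
(570, 670) (-430, -390) -412.324876313297 118
```

```bash
python3 -m pendant '[[0,-1.5,0,0,1.6],[0,-3,0,0,1.6],[0,-3,-4,0,1.6],[0,-3,-9,0,1.6],[-5,2,-9.5,0,1.6],[-10,6,-9.5,0,1.6],[-15,10,-9.5,0,1.6],[-20,14.5,-9.5,0,1.6],[-24.2,14.5,-9.5,0,1.6],[-24.2,14.5,-9.5,0,1.6],[-24.2,14.5,-9.5,0,1.6],[-24.2,14.5,-9.5,0,1.6],[-24.2,14.5,-5,0,1.6],[-24.2,14.5,-2,0,1.6],[-24.2,14.5,-1,0,1.6],[-24.2,14.5,-0.8,0,1.6],[-24.2,14.5,-0.8,0,1.6]]';  for i in 1 2 3; do python3 -m pendant '[[0,0,0.1,0,1.6],[0,0,0.2,0,1.6]]' | egrep 'pos|force'; done
```

```text
time: 33.4
ee_pos: [583.5, -238.9, 32.4]
tool_rot: [2.302, 2.137, 0.001]
ft_force: [0.4, -0.8, -0.4]
gripper_width: 22.8
ee_pos: [583.8, -239.5, 30.8]
ft_force: [0.1, 0.1, -0.3]
ee_pos: [583.1, -239.3, 27.8]
ft_force: [-0.9, -0.5, -0.6]
ee_pos: [582.8, -239.2, 25.3]
ft_force: [1.0, -0.0, -0.8]
```

```bash
for i in 1 2; do python3 -m pendant '[[0,0,0.1,0,1.6],[0,0,0.1,0,1.6]]' | egrep 'pos|force'; done
```

```text
ee_pos: [582.7, -239.2, 24.2]
ft_force: [0.1, 0.2, -1.2]
ee_pos: [582.7, -239.2, 23.2]
ft_force: [-0.5, -0.5, -0.7]
```

```bash
for i in 1 2 3; do python3 -m pendant '[[0,0,0.1,0,1.6],[0,0,0.1,0,1.6]]' | egrep 'pos|force'; done
```

```text
ee_pos: [582.8, -239.2, 22.3]
ft_force: [0.3, -1.0, -2.3]
ee_pos: [582.9, -239.3, 21.8]
ft_force: [-0.5, 0.4, 4.0]
ee_pos: [583.0, -239.2, 21.7]
ft_force: [-4.3, 4.1, 15.0]
```

```bash
python3 -m pendant '[[0,0,-0.1,0,4.5],[0,0,-0.1,0,4.5],[0,0,-0.1,0,4.5],[0,0,-3,0,4.5],[0,0,-8,0,4.5],[0,0,-13,0,4.5],[10,0,-20,0,8.5],[30,-10,-25,0,8.5],[60,-15,-25,0,8.5],[60,-15,-25,0,8.5],[60,-15,-25,0,8.5],[60,-15,-25,0,8.5],[60,-15,-25,0,8.5],[60,-15,-25,0,8.5],[60,-15,-25,0,8.5],[60,-15,-25,0,8.5],[60,-15,-25,0,8.5],[60,-15,-25,0,8.5],[60,-15,-25,0,8.5]]'; python3 - <<'E'
from h import *
rows(); g=look('wrist','w10.png')
E
python3 l.py w10
```

```text
time: 36.9
ee_pos: [476.6, 374.0, 270.5]
tool_rot: [-2.299, -2.139, -0.001]
ft_force: [-0.0, -0.7, 0.0]
gripper_width: 85.2
p [476.6 374.  270.5] yaw 85.88 row [0.0, 0.0, 0.0] 0 f [-0.  -0.7  0. ] w 85.2 t 36.9
link [556.8 367.5] size [24.1 32.8] yaw -19.1 ang 73.7 n 473 w5-95 46.4 reach 102.5 offset 1.5
link [596.1 307. ] size [24. 33.] yaw -42.5 ang 75.6 n 612 w5-95 37.2 reach 83.5 offset 39.3
```

View pics/w10.png

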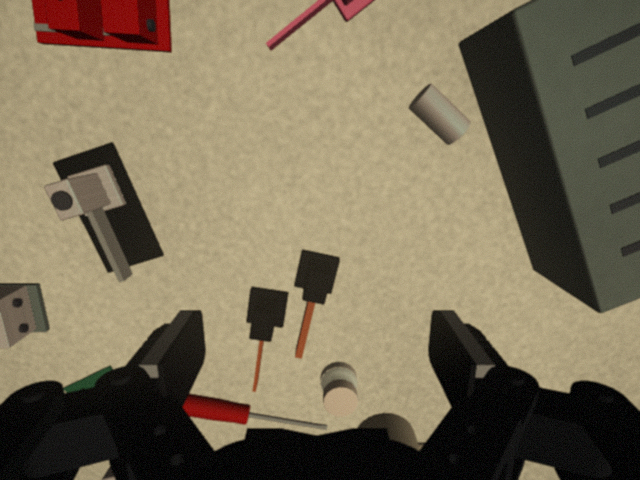

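Link B was knocked and is now at (317,275), world (557,367) with yaw -16°. I'll pick it up there.

```bash
python3 - <<'E'
from h import *
rows(558.6,368.5,19,73.7)
E
```

```text
p [474.4 380.8 270.6] yaw 86.26 row [-0.78, 8.51, 25.15] 12.56 f [-1.7  5.8  0.5] w 85.4 t 36.95
```

```bash
python3 -m pendant '[[0,0,0,0,6],[0,0,0,0,6]]' >/dev/null; python3 - <<'E'
from h import *
rows(558.6,368.5,19,73.7); look('wrist','w11.png')
E
python3 l.py w11
```

```text
p [478.3 369.5 270. ] yaw 85.68 row [0.53, 8.01, 25.1] 11.98 f [ 0.4 -0.6 -0.6] w 60.5 t 37.15
link [556.6 367.5] size [24.  33.1] yaw -18.9 ang 73.8 n 481 w5-95 46.3 reach 102.0 offset 1.4
link [596.2 307.2] size [23.8 32.8] yaw -42.5 ang 77.0 n 619 w5-95 37.6 reach 83.9 offset 39.3
```

```bash
python3 -m pendant '[[0.5,8,4,6,5],[0.5,8,8,12,5],[0.5,8,12,12,5],[0.5,8,16,12,5],[0.5,8,20,12,5],[0.5,8,23,12,5],[0.5,8,25,12,5],[0.5,8,25,12,5],[0.5,8,25,12,5],[0.5,8,25,12,1.6],[0.5,8,25,12,1.6],[0.5,8,25,12,1.6],[0.5,8,25,12,1.6],[0.5,8,25,12,1.6]]'; python3 -m pendant '[[0,0,-0.3,0,1.6],[0,0,-2,0,1.6],[0,0,-6,0,1.6],[0,0,-10,0,1.6],[0,0,-10,0,1.6],[0,0,-10,0,1.6]]'; python3 - <<'E'
from h import *
rows(436,14.4,120,85.8)
E
```

```text
time: 38.6
ee_pos: [559.5, 369.7, 22.3]
tool_rot: [2.514, 1.884, 0.005]
ft_force: [-0.6, -0.6, 7.0]
gripper_width: 23.2
time: 39.2
ee_pos: [558.8, 369.9, 122.5]
tool_rot: [-2.513, -1.884, -0.005]
ft_force: [-0.7, 0.7, -2.0]
gripper_width: 23.0
p [558.8 369.9 122.5] yaw 73.72 row [-37.56, -1.83, 0.15] -12.08 f [-0.7  0.7 -2. ] w 23.0 t 39.2
```

```bash
python3 -m pendant '[[-5,-1.8,0,-5,1.6],[-10,-1.8,0,-12,1.6],[-20,-1.8,0,-12,1.6],[-30,-1.8,0,-12,1.6],[-37.6,-1.8,0,-12,1.6],[-37.6,-1.8,0,-12,1.6],[-37.6,-1.8,0,-12,1.6],[-37.6,-1.8,0,-12,1.6],[-37.6,-1.8,0,-12,1.6],[-37.6,-1.8,0,-12,1.6],[-37.6,-1.8,4,-12,1.6],[-37.6,-1.8,8,-12,1.6],[-37.6,-1.8,9.9,-12,1.6],[-37.6,-1.8,9.9,-12,1.6],[-37.6,-1.8,9.9,-12,1.6],[-37.6,-1.8,9.9,-12,1.6]]'; python3 - <<'E'
from h import *
rows(450,13.4,22,85.8)
E
```

```text
time: 40.8
ee_pos: [435.8, 14.4, 21.2]
tool_rot: [-2.301, -2.138, 0.0]
ft_force: [-0.2, 0.1, -1.8]
gripper_width: 22.9
p [435.8  14.4  21.2] yaw 85.8 row [0.0, 1.43, -0.08] 0.0 f [-0.2  0.1 -1.8] w 22.9 t 40.8
```

```bash
python3 -m pendant '[[0,0.5,0,0,1.6],[0,1,0,0,1.6],[0,1.4,0,0,1.6],[0,1.4,0,0,1.6]]' | egrep 'pos|force'; for i in 1 2 3 4; do python3 -m pendant '[[0,0.1,0,0,1.6],[0,0.2,0,0,1.6],[0,0.2,0,0,1.6]]' | egrep 'pos|force'; done
```

```text
ee_pos: [450.6, 12.4, 21.6]
ft_force: [-0.3, 0.1, -1.4]
ee_pos: [451.5, 12.2, 21.4]
ft_force: [-0.6, -0.5, -1.3]
ee_pos: [453.7, 12.1, 21.4]
ft_force: [-0.6, -0.7, -1.2]
ee_pos: [453.9, 12.0, 21.1]
ft_force: [-4.5, -0.0, 0.3]
ee_pos: [453.9, 12.0, 20.7]
ft_force: [-10.8, 0.3, 3.5]
```

```bash
python3 -m pendant '[[0.11,-0.6,0,0,1.6],[0.11,-0.6,0,0,1.6],[0.11,-0.6,0,0,1.6]]'|egrep 'pos|force'; for i in 1 2 3; do python3 -m pendant '[[0,0.1,0,0,1.6],[0,0.2,0,0,1.6],[0,0.2,0,0,1.6]]' | egrep 'pos|force'; done; python3 - <<'E'
from h import *
rows(583,-310,115,86)
E
```

```text
ee_pos: [452.3, 13.4, 21.6]
ft_force: [1.2, -0.0, -1.9]
ee_pos: [453.9, 13.2, 21.4]
ft_force: [-0.1, -0.7, -1.0]
ee_pos: [453.9, 13.1, 21.0]
ft_force: [-4.8, 1.1, 0.4]
ee_pos: [454.0, 13.1, 20.7]
ft_force: [-10.5, -0.1, 1.4]
p [454.   13.1  20.7] yaw 85.72 row [-31.25, 15.21, -9.53] -0.28 f [-10.5  -0.1   1.4] w 23.0 t 43.6
```

B is blocked on the centreline too, so it is thick (7.6 mm optically as well). It goes to the carton, beside A.

```bash
python3 -m pendant '[[0,-1.5,0,0,1.6],[0,-3,0,0,1.6],[0,-3,-4,0,1.6],[0,-3,-9,0,1.6],[-5,2,-9.5,0,1.6],[-10,6,-9.5,0,1.6],[-15,10,-9.5,0,1.6],[-20,15,-9.5,0,1.6],[-32.2,15.1,-9.5,0,1.6],[-32.2,15.1,-9.5,0,1.6],[-32.2,15.1,-9.5,0,1.6],[-32.2,15.1,-9.5,0,1.6],[-32.2,15.1,-9.5,0,1.6],[-32.2,15.1,-5,0,1.6],[-32.2,15.1,-2,0,1.6],[-32.2,15.1,-0.5,0,1.6],[-32.2,15.1,-0.5,0,1.6]]';  for i in 1 2 3; do python3 -m pendant '[[0,0,0.1,0,1.6],[0,0,0.15,0,1.6],[0,0,0.15,0,1.6]]' | egrep 'pos|force'; done
```

```text
time: 45.3
ee_pos: [583.4, -318.2, 24.7]
tool_rot: [-2.3, -2.135, 0.001]
ft_force: [-0.6, -0.2, -0.2]
gripper_width: 23.2
ee_pos: [584.8, -319.9, 26.3]
ft_force: [-0.6, -0.5, -1.1]
ee_pos: [584.1, -319.4, 23.5]
ft_force: [-0.1, -0.6, -0.7]
ee_pos: [584.0, -319.5, 22.0]
ft_force: [-0.1, -0.8, 0.7]
```

Near the floor. I'll do a final touch, release, and go back for link C.

```bash
python3 -m pendant '[[0,0,0.1,0,1.6],[0,0,0.1,0,1.6]]' | egrep 'pos|force'; python3 -m pendant '[[0,0,0,0,4.5],[0,0,0,0,4.5],[0,0,0,0,4.5],[0,0,-3,0,4.5],[0,0,-8,0,4.5],[0,0,-13,0,4.5],[10,0,-20,0,8.5],[30,-10,-25,0,8.5],[58,-15,-25,5,8.5],[58,-13,-25,10,8.5],[58,-13,-25,10,8.5],[58,-13,-25,10,8.5],[58,-13,-25,10,8.5],[58,-13,-25,10,8.5],[58,-13,-25,10,8.5],[58,-13,-25,10,8.5],[58,-13,-25,10,8.5],[58,-13,-25,10,8.5],[58,-13,-25,10,8.5],[58,-13,-25,10,8.5]]'; python3 -m pendant '[[0,0,0,0,6],[0,0,0,0,6],[0,0,0,0,6]]' >/dev/null;  python3 - <<'E'
from h import *
rows(598.3,308.3,19,76.5); g=look('wrist','w12.png')
E
python3 l.py w12
```

```text
ee_pos: [584.1, -319.5, 21.9]
ft_force: [-2.5, 1.4, 9.7]
time: 48.4
ee_pos: [496.9, 271.7, 270.7]
tool_rot: [-2.475, -1.934, -0.0]
ft_force: [-0.3, -0.2, -0.4]
gripper_width: 85.2
p [498.3 266.8 270.9] yaw 75.55 row [6.52, 8.65, 25.19] -0.95 f [-0.3 -0.   0.4] w 60.0 t 48.7
link [596.9 306.7] size [24.2 34.5] yaw -13.1 ang 76.8 n 257 w5-95 3.7 reach 95.1 offset -0.9
```

```bash
python3 -m pendant '[[6.5,8.65,4,-1.2,5],[6.5,8.65,8,-1.2,5],[6.5,8.65,12,-1.2,5],[6.5,8.65,16,-1.2,5],[6.5,8.65,20,-1.2,5],[6.5,8.65,23,-1.2,5],[6.5,8.65,25.1,-1.2,5],[6.5,8.65,25.1,-1.2,5],[6.5,8.65,25.1,-1.2,5],[6.5,8.65,25.1,-1.2,1.6],[6.5,8.65,25.1,-1.2,1.6],[6.5,8.65,25.1,-1.2,1.6],[6.5,8.65,25.1,-1.2,1.6],[6.5,8.65,25.1,-1.2,1.6]]'; python3 -m pendant '[[0,0,-0.3,0,1.6],[0,0,-2,0,1.6],[0,0,-6,0,1.6],[0,0,-10,0,1.6],[0,0,-10,0,1.6],[0,0,-10,0,1.6]]'; python3 - <<'E'
from h import *
rows(436,14.4,120,85.8)
E
```

```text
time: 50.15
ee_pos: [598.9, 310.7, 22.0]
tool_rot: [2.46, 1.953, 0.005]
ft_force: [0.6, 0.2, 6.4]
gripper_width: 23.4
time: 50.75
ee_pos: [598.3, 310.7, 122.1]
tool_rot: [2.46, 1.954, 0.005]
ft_force: [-0.3, -0.2, -2.2]
gripper_width: 23.1
p [598.3 310.7 122.1] yaw 76.91 row [-32.53, -9.1, 0.11] -8.89 f [-0.3 -0.2 -2.2] w 23.1 t 50.75
```

```bash
python3 -m pendant '[[-5,-4,0,-5,1.6],[-10,-8,0,-8.9,1.6],[-20,-9.1,0,-8.9,1.6],[-30,-9.1,0,-8.9,1.6],[-32.5,-9.1,0,-8.9,1.6],[-32.5,-9.1,0,-8.9,1.6],[-32.5,-9.1,0,-8.9,1.6],[-32.5,-9.1,0,-8.9,1.6],[-32.5,-9.1,0,-8.9,1.6],[-32.5,-9.1,0,-8.9,1.6],[-32.5,-9.1,4,-8.9,1.6],[-32.5,-9.1,8,-8.9,1.6],[-32.5,-9.1,9.8,-8.9,1.6],[-32.5,-9.1,9.8,-8.9,1.6],[-32.5,-9.1,9.8,-8.9,1.6],[-32.5,-9.1,9.8,-8.9,1.6]]'|egrep 'pos|force'; python3 -m pendant '[[0.05,0.5,0,0,1.6],[0.1,1,0,0,1.6],[0.1,1.4,0,0,1.6],[0.1,1.4,0,0,1.6],[0.1,1.4,0,0,1.6]]' | egrep 'pos|force'; python3 - <<'E'
from h import *
rows(451,13.2,22,85.8)
E
```

```text
ee_pos: [435.8, 15.3, 21.8]
ft_force: [-0.5, -0.7, -1.1]
ee_pos: [449.6, 14.2, 21.9]
ft_force: [0.6, 0.7, -1.9]
p [449.6  14.2  21.9] yaw 85.8 row [-0.09, 0.15, -0.01] 0.0 f [ 0.6  0.7 -1.9] w 23.3 t 52.85
```

```bash
python3 -m pendant '[[-0.08,0,0,0,1.6],[-0.08,0.1,0,0,1.6],[-0.08,0.1,0,0,1.6]]'|egrep 'pos|force';  for i in 1 2 3 4 5; do python3 -m pendant '[[0,0.1,0,0,1.6],[0,0.2,0,0,1.6],[0,0.2,0,0,1.6]]' | egrep 'pos|force'; done
```

```text
ee_pos: [450.5, 13.3, 21.9]
ft_force: [0.2, -0.2, -0.9]
ee_pos: [452.6, 13.3, 21.9]
ft_force: [-0.2, -0.3, -1.6]
ee_pos: [454.6, 13.1, 21.9]
ft_force: [0.2, -0.4, -1.3]
ee_pos: [456.6, 13.0, 21.9]
ft_force: [0.8, -0.4, -2.4]
ee_pos: [458.6, 12.8, 21.9]
ft_force: [-0.2, 0.0, -1.3]
ee_pos: [460.6, 12.6, 21.9]
ft_force: [-0.1, 0.4, -1.7]
```

Link C passes the mouth freely. I'll continue deeper.

```bash
for i in 1 2 3 4; do python3 -m pendant '[[0,0.3,0,0,1.6],[0,0.6,0,0,1.6],[0,1,0,0,1.6],[0,1,0,0,1.6]]' | egrep 'pos|force'; done
```

```text
ee_pos: [471.3, 11.9, 22.0]
ft_force: [-0.4, -0.5, -0.7]
ee_pos: [481.2, 11.2, 22.0]
ft_force: [0.3, -0.9, -2.6]
ee_pos: [491.1, 10.5, 22.0]
ft_force: [0.9, -0.2, -2.4]
ee_pos: [501.1, 9.7, 22.0]
ft_force: [-0.5, 0.7, -1.0]
```

C slid 47 mm in without resistance, so it is thin. I'll withdraw it straight out and put it in the white tray.

```bash
python3 -m pendant '[[0,-1,0,0,1.6],[0,-2,0,0,1.6],[0,-3,0,0,1.6],[0,-4,0,0,1.6],[0,-5,0,0,1.6],[0,-6,0,0,1.6],[0,-7,0,0,1.6],[0,-7.5,0,0,1.6],[0,-7.5,0,0,1.6]]'; python3 - <<'E'
from h import *
rows(404,-265,115,86)
E
```

```text
time: 57.15
ee_pos: [424.6, 15.3, 21.9]
tool_rot: [-2.301, -2.138, 0.0]
ft_force: [0.0, 0.4, -1.9]
gripper_width: 23.2
p [424.6  15.3  21.9] yaw 85.81 row [-28.11, -0.02, -9.31] -0.19 f [ 0.   0.4 -1.9] w 23.2 t 57.15
```

```bash
python3 -m pendant '[[0,0,-4,0,1.6],[0,0,-9,0,1.6],[-5,0,-9.3,0,1.6],[-10,0,-9.3,0,1.6],[-15,0,-9.3,0,1.6],[-20,0,-9.3,0,1.6],[-28.1,0,-9.3,0,1.6],[-28.1,0,-9.3,0,1.6],[-28.1,0,-9.3,0,1.6],[-28.1,0,-9.3,0,1.6],[-28.1,0,-9.3,0,1.6],[-28.1,0,-5,0,1.6],[-28.1,0,-2,0,1.6],[-28.1,0,-0.6,0,1.6],[-28.1,0,-0.6,0,1.6],[-28.1,0,-0.6,0,1.6]]';  for i in 1 2 3 4 5; do python3 -m pendant '[[0,0,0.1,0,1.6],[0,0,0.13,0,1.6],[0,0,0.13,0,1.6]]' | egrep 'pos|force'; done
```

```text
time: 58.75
ee_pos: [405.4, -264.1, 28.2]
tool_rot: [-2.299, -2.14, -0.0]
ft_force: [-0.2, -0.7, -1.0]
gripper_width: 23.1
ee_pos: [405.5, -265.1, 27.2]
ft_force: [0.4, -0.2, -1.7]
ee_pos: [404.9, -265.0, 25.3]
ft_force: [0.4, 0.1, -2.4]
ee_pos: [404.9, -265.0, 23.9]
ft_force: [-0.6, -0.5, -1.7]
ee_pos: [404.9, -265.0, 22.6]
ft_force: [-0.1, -0.2, -1.2]
ee_pos: [405.1, -265.0, 22.3]
ft_force: [-2.2, 3.0, 16.5]
```

Touchdown. I'll release, lift, retreat to a clear spot and check everything.

```bash
python3 -m pendant '[[0,0,-0.1,0,4.5],[0,0,-0.1,0,4.5],[0,0,-0.1,0,4.5],[0,0,-3,0,4.5],[0,0,-8,0,4.5],[0,0,-13,0,4.5],[10,3,-20,0,4.5],[20,3,-25,0,4.5],[24,3,-25,0,4.5],[24,3,-25,0,4.5],[24,3,-25,0,4.5],[24,3,-25,0,4.5],[24,3,-25,0,4.5],[24,3,-25,0,4.5]]'; python3 - <<'E'
from h import *
rows(); a=look('side','s13.png')['img']; b=look('scene','c13.png'); W=cloud(b)
z=W[...,2]; m=(z>44)&(z<56)&(W[...,0]>530)&(W[...,0]<620)&(W[...,1]>-45)&(W[...,1]<45); print('jaws',rect(W[m]),m.sum())
w=look('wrist','w13.png'); W=cloud(w); z=W[...,2]; m=(z>44)&(z<56)&(W[...,0]>530)&(W[...,0]<620)&(W[...,1]>-45)&(W[...,1]<60); vv,uu=np.where(m); print(rect(W[m]) if m.sum() else 0, uu.min(),uu.max(),vv.min(),vv.max())
cv2.imwrite('pics/fin.png',np.hstack([cv2.resize(a[60:400,180:480],(400,453)),cv2.resize(b['img'][120:420,120:420],(400,453))]))
E
```

```text
time: 61.65
ee_pos: [452.2, -28.1, 271.2]
tool_rot: [2.3, 2.14, -0.001]
ft_force: [-0.8, -0.7, -0.0]
gripper_width: 45.1
p [452.2 -28.1 271.2] yaw 85.85 row [0.0, 0.0, 0.0] 0 f [-0.8 -0.7 -0. ] w 45.1 t 61.65
jaws (array([575. ,   6.5]), array([62.5, 56.9]), 85.7) 521
(array([573.4,   5.2]), array([61.5, 54.7]), 85.9) 330 389 294 343
```

View pics/fin.png

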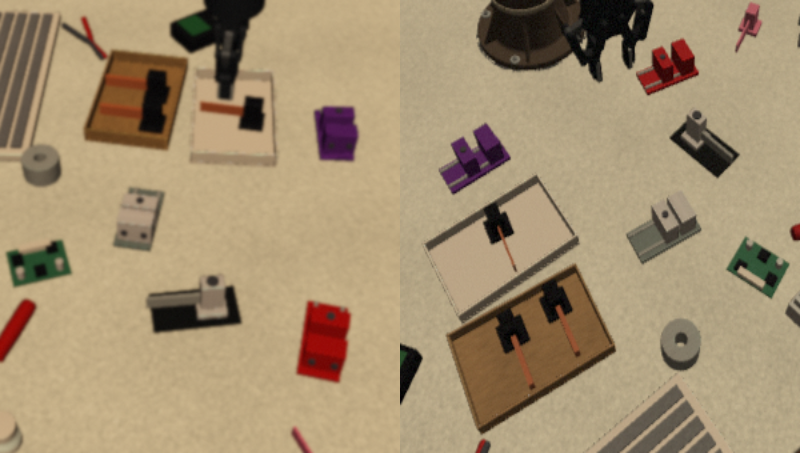

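Two links are in the carton, one is in the white tray, and the gauge is on its pad. The jaw span is 62 mm, which means a 6 mm gap, and the reel is untouched. I'll take one last full view for a possible hidden fourth link.

View pics/c13.png

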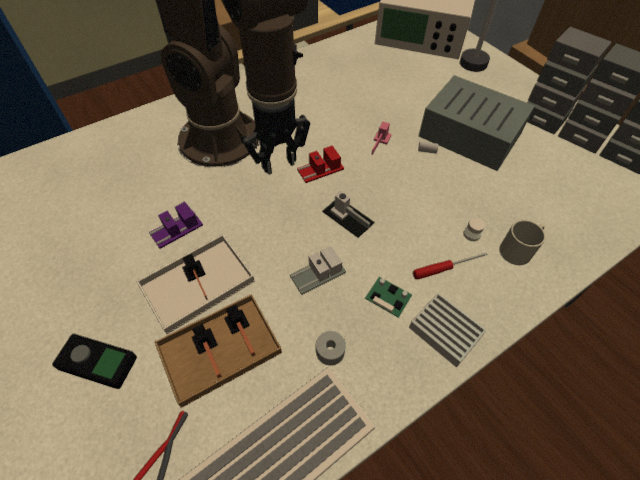

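No further links on the bench, and the arm is clear of everything.

```bash
python3 -c "
from plant import *
print(job_done())"
```

```text
the job is handed in; nothing more can be done
None
```

The job is handed in. The gap is set at 6 mm, the gauge is back on its pad, and all three links found on the bench are sorted.

- **Setting the gap:** I pushed the sliding jaw onto the gauge blade until it stopped hard at about 21 N. I drew the gauge straight out against a drag of about 2.5 N, with almost no side force (under 2 N), and stood it on the black pad.
- **Sorting:** Two links stopped at the mouth when lined up with the gap, so they went in the carton. The third slid about 47 mm in without resistance and went in the white tray. Blade widths from the camera agree: about 7.7, 7.6 and 3.5 mm. One thick link was knocked aside during the run, so I found it again before picking it up.
- **Last checks:** The final pictures show every link standing in the right tray, the gauge on its pad, and the reel apparently unmoved. The outer span of the two jaws measures 61.5–62.5 mm, where 62 mm means a 6 mm gap. No fourth link is visible, and the run took about 62 s of the 210 s allowed.
- **What disagreed:** While I was closing the jaw, my first estimate of where the finger touched it suggested about 8 mm. The hard stop, the close-up picture and the final jaw span all point to 6 mm. On the first try at the mouth, each thick link sat 1–1.6 mm off the centreline, so I corrected and tested it again, pressing lightly (up to about 11 N).

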